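Load the praline carrier and hold it against the sprung stop

ROBOT

A 6-joint arm with a two-finger parallel gripper is mounted at the origin on the work surface. World frame = base frame: x ahead of the robot, y to its left, z up, the work surface at z = 0. Lengths are in mm, angles in rad, forces in N, time in s.
With the tool pointing down it reaches from about 275 to 875 mm from the base axis. Payload 12.5 kg.
Tool frame: the origin (TCP) lies on the centre line of the jaws, within the pads' length; the fingertips stand 11 mm ahead of it and the grasp point (between the pads) lies 8 mm behind it (r.finger_overhang is the distance from the TCP to the fingertips, in mm); x points along the fingers, y is the direction in which the jaws open and shut, and the axes are right-handed (so a half turn about x gives the same grasp; the last joint's range is limited). The gripper opens to 85 mm and grips with 20 to 120 N. Pads are 22 mm wide; open, the fingers measure 114 mm over their backs; the gripper's body (76 mm by 85 mm) begins 54 mm behind the grasp point. The pads swing forward as they close: fully open they stand 13 mm farther back than shut.
Start: joints at [-1.294, 0.351, 1.652, -0, 1.139, -0.085], TCP at [194.695, -514.372, 242.29] pointing down, gripper open.
Joint ranges: [-2.75, 2.75], [-0.79, 2.1], [0.01, 2.65], [-1.57, 4.71], [0.07, 3.14], [-2.87, 2.87]. Speed limits (rad/s): [2.22, 2.22, 2.79, 3.14, 3.14, 3.14].

INTERFACE

Orientations are given as a unit quaternion [x, y, z, w].
In Python, from workcell import sensors, viewer, r gives the robot as it stands. The module is installed in compiled form; this text tells all that it offers.
- The arm moves only by the tool apply_moves, never from a script. Its argument "moves" is a list of rows, each a list of 3 entries, a list of its own where there are three numbers: the shift along the tool's x, y, z in mm, then the turn, a rotation vector about the tool's x, y, z in rad, then the closure, from 0 (fully open) to 1 (shut). In form: [[[x, y, z], [wx, wy, wz], claw], ...]. A call has 1 to 5 rows; each row shifts and turns the pose as measured when the row begins, along the tool's axes as they then stand; what a row does not reach is not made up. A row lasts 1/12 s, in which the tool goes at most 41.7 mm and 7.16 degrees, less where a joint would pass 70% of its speed; a pose out of reach is approached as far as the arm can. A call is refused whole if a number of a shift passes 41.7 or a number of a turn 0.125, either way. A call with a gripper value outside its range is refused whole. The fingers move at their own pace and stop on an object; "newtons" is the grip in N (left out, the last holds). Time passes only in rows, so rows that do not move let the fingers close. It gives the time, the measured TCP pose, the force and the opening at its end, in the units of the state.
- sensors.observe(): the state, without advancing time (a new reading comes with each control period).
- viewer.capture(name): name is "side" or "top" or "wrist"; returns (picture, depth): 480x640x3 uint8, blue, green, red; 480x640 float32, mm along the optical axis (not along the pixel's ray), 0 where there is no reading.
- viewer.calibration(name): a dict with "camera_matrix" (3x3 intrinsics, pixels), "pose" (4x4, takes a point from camera to world coordinates). Camera axes: x right, y down, z forward; pixel columns grow to the right and rows downward; lengths in mm; the calibration is good to about 2 mm. A picture is of the moment at which its call begins: read the wrist's pose just before it. calibration takes no time and is no camera call; for the wrist camera it gives the pose at the moment of the call.
- r.hand_in(): hands the job in, once; it reports no verdict.
The state is a dict: "clock": time; "joints": joint angles; "dq": joint speeds; "effort": joint torques, N m; "tool_pos": TCP position; "orientation": TCP orientation; "wrist_force": force on the tool from outside, world axes, zero at the start; "ft_torque": the same for the moment, N m; "width": opening from 0.0 (shut) to 1.0 (fully open).
Only numpy, scipy, OpenCV 4.12 (cv2) and the standard library are available. Lean on these libraries where they do the work, as an engineer would, in place of code of your own. Each camera call takes 0.05 s, during which the arm holds its last target.

TASK

Put the two pralines from the baking sheet upright into the two empty wells of the wooden paddle carrier, so that each of its three wells holds one. Then slide the loaded carrier flat along the worktop front edge first against the packing jig's sprung stop bar, square to it and centred on it, and keep pressing steadily with about 10 N (never driving the bar to its hard end) so that I can fasten the cover: finish while still holding it pressed like that, and leave the other things alone.

Things in the scene. Friction and masses are not known exactly. Their poses are not given: they have to be found in the camera images.
- carrier: Loose wooden paddle, 0.42 kg, flat on the worktop. Origin: centre of the board's underside; board 80 mm (x) x 180 mm (y) x 22 mm thick. A straight handle 28 mm wide (y), 20 mm thick, 1-21 mm above the worktop, sticks out of the -x edge (robot's side), ending 138 mm from the origin. The flat +x edge goes against the stop. Three round wells, 44 mm wide, 12 mm deep, in a row along y, 58 mm apart.
- handle (a point): Good place to pinch the carrier's handle: 95 mm from the carrier's origin along its -x, 11 mm above the surface. Axes as the carrier's.
- well0 (a point): Centre of the floor of the carrier's well 0 (at y = -58 mm on the carrier), 10 mm above the carrier's underside and 12 mm below the board's top face.
- well1 (a point): Centre of the floor of the carrier's well 1 (at y = 0 mm on the carrier), 10 mm above the carrier's underside and 12 mm below the board's top face.
- well2 (a point): Centre of the floor of the carrier's well 2 (at y = 58 mm on the carrier), 10 mm above the carrier's underside and 12 mm below the board's top face.
- jig: Packing jig, fixed: a steel foot and wooden back block, 240 mm wide, about 65 mm high, with a sprung stop bar in front of it. Origin: on the worktop, below the middle of the bar's front face when at rest. Its +x points into the jig, roughly away from the robot: the direction in which the carrier is pushed. The back block begins 74 mm behind the origin.
- stop_face (a point): Middle of the lower part of the stop bar's front face, 12 mm above the surface; moves with the bar. x points into the jig, y along the bar. The bar is light wood, 200 mm long (y), 18 mm thick (x), from 2 to 40 mm above the surface.
- stop (a joint): How far the sprung stop bar has been pushed into the jig (m): 0 at rest, hard end at 0.020. The springs alone give 1 N per mm, from nothing at rest, so 10 N is 0.010. It springs back when released.
- praline0: Hard chocolate praline, loose: an upright round plug 34 mm across and 30 mm high, straight-sided up to 22 mm, then slightly domed; 28 g. All three are alike. Origin: centre of its flat underside, z up. It starts on the baking sheet, at least 60 mm from the other one.
- praline1: Hard chocolate praline, loose: an upright round plug 34 mm across and 30 mm high, straight-sided up to 22 mm, then slightly domed; 28 g. All three are alike. Origin: centre of its flat underside, z up. It starts on the baking sheet, at least 60 mm from the other one.
- praline2: Hard chocolate praline, loose: an upright round plug 34 mm across and 30 mm high, straight-sided up to 22 mm, then slightly domed; 28 g. All three are alike. Origin: centre of its flat underside, z up. It starts in the carrier's middle well.
- sheet: Dark steel baking sheet lined with paper, fixed, 220 x 200 mm, floor 3 mm thick, rim 12 mm high and 3 mm thick. Origin: centre of its underside. Two pralines stand on its floor.
- cutter: Bystander, to be left alone: thin steel biscuit-cutter ring, 70 mm across, 35 mm high, standing. Origin: about the centre of its underside.
- scraper: Bystander, to be left alone: flat red plastic dough scraper, 90 x 120 mm, 5 mm thick (12 mm at one edge), lying flat. Origin: about the centre of its underside.
- spoon: Bystander, to be left alone: wooden spoon, 260 mm, lying. Origin: about the centre of its underside.
- bowl: Bystander, to be left alone: round steel bowl, 170 mm across, 70 mm high. Origin: about the centre of its underside.
- jar: Bystander, to be left alone: closed glass jar, 80 mm across, 110 mm high. Origin: about the centre of its underside.
- cover: Bystander, to be left alone: clear plastic open-topped tray that is the carrier's cover, 85 x 185 mm, 35 mm high. Origin: about the centre of its underside.
Not all that is in view belongs to the job. Leave any pink or turquoise look-alike of the praline1 alone. Leave any white look-alike of the praline0 alone.

How it is judged (in metres and radians):
On the way, in this order (a step that is already met when the one before it is completed fails the run):
1. one praline stands in each of the three wells, the fingers are off them, and the carrier is not yet pressed against the stop (((horizontal distance between praline0 and well0 below 0.01 m and distance between praline0 and well0 below 0.012 m and angle between praline0's own z axis and vertical below 0.3 rad) or (horizontal distance between praline1 and well0 below 0.01 m and distance between praline1 and well0 below 0.012 m and angle between praline1's own z axis and vertical below 0.3 rad) or (horizontal distance between praline2 and well0 below 0.01 m and distance between praline2 and well0 below 0.012 m and angle between praline2's own z axis and vertical below 0.3 rad)) and ((horizontal distance between praline0 and well1 below 0.01 m and distance between praline0 and well1 below 0.012 m and angle between praline0's own z axis and vertical below 0.3 rad) or (horizontal distance between praline1 and well1 below 0.01 m and distance between praline1 and well1 below 0.012 m and angle between praline1's own z axis and vertical below 0.3 rad) or (horizontal distance between praline2 and well1 below 0.01 m and distance between praline2 and well1 below 0.012 m and angle between praline2's own z axis and vertical below 0.3 rad)) and ((horizontal distance between praline0 and well2 below 0.01 m and distance between praline0 and well2 below 0.012 m and angle between praline0's own z axis and vertical below 0.3 rad) or (horizontal distance between praline1 and well2 below 0.01 m and distance between praline1 and well2 below 0.012 m and angle between praline1's own z axis and vertical below 0.3 rad) or (horizontal distance between praline2 and well2 below 0.01 m and distance between praline2 and well2 below 0.012 m and angle between praline2's own z axis and vertical below 0.3 rad)) and angle between carrier's own z axis and vertical below 0.06 rad and height (world z) of carrier below 0.006 m and value of joint stop below 0.003 m and contact force between the fingers and praline0 below 0.2 N and contact force between the fingers and praline1 below 0.2 N and contact force between the fingers and praline2 below 0.2 N), for 0.2 s.
2. the loaded carrier is pressed against the stop with 5 to 15 N, square and centred, steadily for 1 s (((horizontal distance between praline0 and well0 below 0.01 m and distance between praline0 and well0 below 0.012 m and angle between praline0's own z axis and vertical below 0.3 rad) or (horizontal distance between praline1 and well0 below 0.01 m and distance between praline1 and well0 below 0.012 m and angle between praline1's own z axis and vertical below 0.3 rad) or (horizontal distance between praline2 and well0 below 0.01 m and distance between praline2 and well0 below 0.012 m and angle between praline2's own z axis and vertical below 0.3 rad)) and ((horizontal distance between praline0 and well1 below 0.01 m and distance between praline0 and well1 below 0.012 m and angle between praline0's own z axis and vertical below 0.3 rad) or (horizontal distance between praline1 and well1 below 0.01 m and distance between praline1 and well1 below 0.012 m and angle between praline1's own z axis and vertical below 0.3 rad) or (horizontal distance between praline2 and well1 below 0.01 m and distance between praline2 and well1 below 0.012 m and angle between praline2's own z axis and vertical below 0.3 rad)) and ((horizontal distance between praline0 and well2 below 0.01 m and distance between praline0 and well2 below 0.012 m and angle between praline0's own z axis and vertical below 0.3 rad) or (horizontal distance between praline1 and well2 below 0.01 m and distance between praline1 and well2 below 0.012 m and angle between praline1's own z axis and vertical below 0.3 rad) or (horizontal distance between praline2 and well2 below 0.01 m and distance between praline2 and well2 below 0.012 m and angle between praline2's own z axis and vertical below 0.3 rad)) and angle between carrier's own z axis and vertical below 0.06 rad and height (world z) of carrier below 0.006 m and x of carrier in the frame of stop_face between -0.046 and -0.034 m and contact force between carrier and jig between 5 and 15 N and value of joint stop above 0.004 m and y of carrier in the frame of stop_face between -0.018 and 0.018 m and angle between the x axis of carrier and the x axis of stop_face, either way round below 0.07 rad and contact force between any of the fingers, the arm and carrier above 2 N), for 1 s.
At the end, for the whole second after the job is handed in: Still held pressed on the stop bar with 5 to 15 N, at rest; front edge on the bar, flat (6 mm, 0.06 rad), square to the bar within 0.07 rad, its middle within 18 mm of the bar's middle; one upright praline down in each of the three wells, within 10 mm of its centre (all of step 2 and linear speed of carrier below 0.01 m/s); the arm keeps its last pose, push and grip.
It fails at once if the stop bar is driven to its hard end (past 19 mm) (value of joint stop above 0.019 m).
It fails at once if a bystander is moved by more than 40 mm (distance of any of cutter, scraper, spoon, bowl, jar, cover from where it was at the start of the episode above 0.04 m).
It also fails if it takes over 72 s, if anything falls off the work surface, if the arm or the gripper's body presses on something with over 40 N, if the wrist force passes 120 N, or if a joint passes its speed limit or range.

## Working session

There is one attempt and no reset: what is moved stays moved. The work goes in short steps, Python scripts to look and compute and a tool call to move; the robot and the scene stay as the last step left them, time stands still between calls to the robot, and variables do not carry over. Pictures are saved under pics/ and viewed, and the job is handed in when it is done.

Besides the shell and the picture viewer there is one more tool, called after "Emit:" as name(argument=value, ...), one argument or row to a line, values as JSON. apply_moves: Moves the arm, as the interface text tells. Its arguments: {"type":"object","properties":{"moves":{"type":"array"},"newtons":{"type":"number"}},"required":["moves"]}

```bash
mkdir -p pics; cat > h.py <<'E'
import numpy as np, cv2
from scipy.spatial.transform import Rotation as R
from workcell import sensors, viewer, r
def cap(n):
    c=viewer.calibration(n); p,d=viewer.capture(n); return p,d,np.array(c["camera_matrix"]),np.array(c["pose"])
def world(d,K,T):
    v,u=np.mgrid[0:d.shape[0],0:d.shape[1]]
    P=np.stack([(u-K[0,2])*d/K[0,0],(v-K[1,2])*d/K[1,1],d],-1)
    return P@T[:3,:3].T+T[:3,3]
def proj(p,K,T):
    q=(np.asarray(p,float)-T[:3,3])@T[:3,:3]; return q[...,:2]/q[...,2:]*[K[0,0],K[1,1]]+K[:2,2]
E
python3 - <<'E'
from h import *
s=sensors.observe(); print(s)
for n in("top","side","wrist"):
    p,d,K,T=cap(n); cv2.imwrite(f"pics/{n}0.png",p); np.savez(f"{n}0.npz",p=p,d=d,K=K,T=T); print(n,K.tolist(),T.round(3).tolist())
E
```

```text
{'clock': 0.0, 'joints': array([-1.29361017e+00,  3.51258460e-01,  1.65243147e+00, -4.52716459e-05,
        1.13910680e+00, -8.45845795e-02]), 'dq': array([-0.0015642 ,  0.00044565, -0.00026137,  0.00066001,  0.00031077,
       -0.00096174]), 'effort': array([ 1.67276266e-03, -5.06099403e+01, -2.91405040e+01,  3.01603018e-05,
        4.56786351e-03,  1.90133972e-05]), 'tool_pos': array([ 194.59497093, -514.07790907,  241.74343979]), 'orientation': array([-0.69551346, -0.12763782,  0.69562426, -0.12679315]), 'wrist_force': array([ 0.64361903,  0.45074946, -0.38206592]), 'ft_torque': array([-0.03242111, -0.00820336, -0.01243594]), 'width': 1.0046632262191624}
top [[466.7752785865328, 0.0, 313.36909222246294], [0.0, 466.7752785865328, 237.9342104070702], [0.0, 0.0, 1.0]] [[-0.022, -0.983, 0.18, 313.691], [-1.0, 0.023, 0.002, 55.277], [-0.007, -0.18, -0.984, 1153.609], [0.0, 0.0, 0.0, 1.0]]
side [[451.91616882246893, 0.0, 320.5741395116146], [0.0, 451.91616882246893, 246.6741293791148], [0.0, 0.0, 1.0]] [[-0.962, -0.135, 0.238, 255.789], [-0.273, 0.52, -0.81, 934.019], [-0.015, -0.844, -0.537, 622.508], [0.0, 0.0, 0.0, 1.0]]
wrist [[396.22679088600654, 0.0, 314.36649560116126], [0.0, 396.22679088600654, 246.63369584886752], [0.0, 0.0, 1.0]] [[0.354, -0.885, -0.302, 272.479], [-0.935, -0.335, -0.114, -485.108], [-0.0, 0.323, -0.946, 372.695], [0.0, 0.0, 0.0, 1.0]]
```

View pics/top0.png

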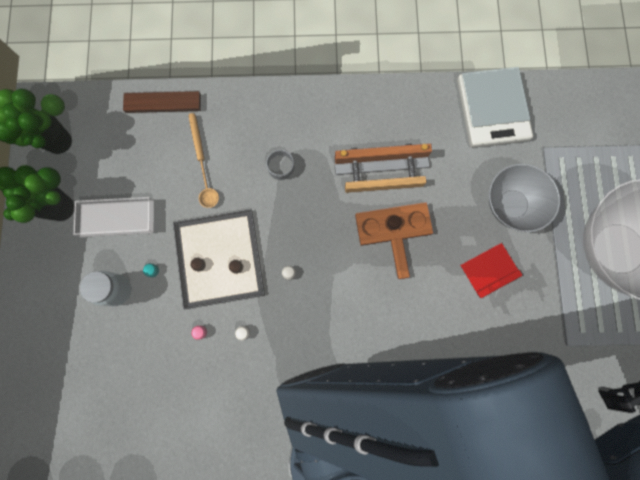

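View pics/side0.png

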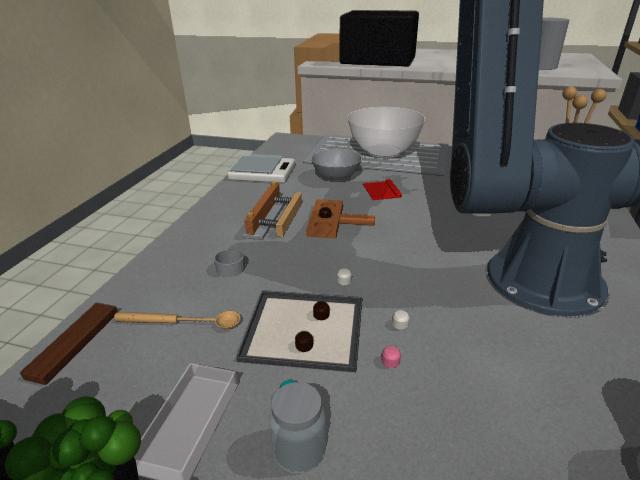

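View pics/wrist0.png

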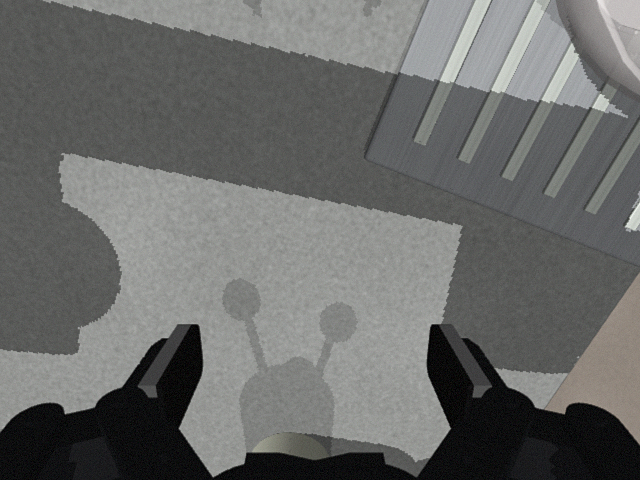

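The dark-brown plugs on the paper at top-view (198,264) and (236,266) are the targets. The third, at (395,222), is already in the middle well. The look-alikes to leave are turquoise (150,270), pink (199,332) and white (241,332) and (288,272). Next I measure and make a close crop.

```bash
cat > m.py <<'E'
from h import *
z=np.load("top0.npz"); p,d,K,T=[z[k] for k in "pdKT"]
W=world(d,K,T); hsv=cv2.cvtColor(p,cv2.COLOR_BGR2HSV)
for n,(u,v) in dict(a=(198,264),b=(236,266),c=(395,222)).items():
    w=W[v-12:v+13,u-12:u+13].reshape(-1,3); zz=w[:,2]
    dark=(p[v-12:v+13,u-12:u+13].max(-1)<75).ravel()
    t=w[(zz>zz.max()-6)&(zz>0)]; print(n,"zmax",zz.max(),"n",len(t),"ctr",t.mean(0).round(1),((t.min(0)+t.max(0))/2).round(1),"dark ctr",w[dark].mean(0).round(1))
for (u,v) in [(365,225),(425,222),(380,212),(401,250),(402,268),(388,185),(385,155),(300,330)]: print(u,v,W[v,u].round(1))
m=(W[...,2]>16)&(W[...,2]<30); m[:195]=0;m[285:]=0;m[:,:345]=0;m[:,445:]=0
nl,lab,st,ce=cv2.connectedComponentsWithStats(m.astype(np.uint8))
for i in range(1,nl):
    if st[i,4]>100:
        q=W[lab==i][:,:2].astype(np.float32); print(st[i],cv2.minAreaRect(q),W[lab==i][:,2].mean())
c=np.hstack([cv2.resize(p[190:350,130:310],None,fx=2.2,fy=2.2),cv2.resize(p[130:290,330:450],None,fx=2.2,fy=2.2,)]);cv2.imwrite("pics/crop0.png",c);print(c.shape)
E
python3 m.py
```

```text
a zmax 36.83993640105996 n 65 ctr [464.  341.8  32.7] [464.  342.5  33.9] dark ctr [462.5 334.6  28.7]
b zmax 1153.6089080079191 n 2 ctr [ 313.7   55.3 1153.6] [ 313.7   55.3 1153.6] dark ctr [455.2 242.1  29.3]
c zmax 1153.6089080079191 n 3 ctr [ 313.7   55.3 1153.6] [ 313.7   55.3 1153.6] dark ctr [ 553.5 -140.    35.1]
365 225 [553.4 -71.9   8.4]
425 222 [ 555.6 -220.2   17.8]
380 212 [ 582.1 -108.7   24.6]
401 250 [ 486.1 -156.1   20.9]
402 268 [ 441.4 -155.5   23.9]
388 185 [ 647.8 -130.2   35.8]
385 155 [ 722.  -124.8   47.2]
300 330 [ 2.988e+02  9.560e+01 -1.000e-01]
[ 356  202   77   77 2061] ((507.5390625, -148.83297729492188), (178.92315673828125, 180.52859497070312), 8.162690162658691) 21.7321499374928
(352, 660, 3)
```

View pics/crop0.png

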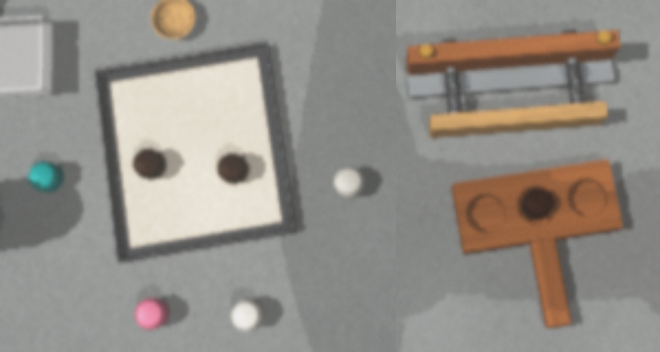

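```bash
cat > m2.py <<'E'
from h import *
from scipy.optimize import minimize
z=np.load("top0.npz"); p,d,K,T=[z[k] for k in "pdKT"]
W=world(d,K,T)
s=sensors.observe(); M=R.from_quat(s['orientation']).as_matrix(); print("tool axes\n",M.round(3)); print(r.finger_overhang)
zz=W[...,2]
# planes: intersect pixel rays with given height
def ray(u,v,h):
    dr=np.stack([(u-K[0,2])/K[0,0],(v-K[1,2])/K[1,1],np.ones_like(u,float)],-1)@T[:3,:3].T
    return T[:3,3]+dr*((h-T[2,3])/dr[...,2])[...,None]
def comp(box,fn):
    u0,v0,u1,v1=box; m=np.zeros(p.shape[:2],bool); m[v0:v1,u0:u1]=fn(p[v0:v1,u0:u1].astype(int)); 
    n,l,st,ce=cv2.connectedComponentsWithStats(m.astype(np.uint8)); i=1+st[1:,4].argmax(); return l==i
dark=lambda q:q.max(-1)<75
for n,b,h in [("a",(184,250,214,280),22),("b",(222,250,252,282),22),("c",(382,208,410,236),32)]:
    m=comp(b,dark); v,u=np.nonzero(m); X=ray(u.astype(float),v.astype(float),h); print(n,m.sum(),X.mean(0).round(1),np.ptp(X,0).round(1),"depth z",np.percentile(zz[m],[10,50,90]).round(1))
brown=lambda q:(q[...,2]-q[...,0]>35)
for n,b,h in [("car",(345,196,445,285),22),("bar",(338,172,436,192),40),("back",(330,140,436,166),65),]:
    m=comp(b,brown); 
    if n=="car": m=cv2.morphologyEx(m.astype(np.uint8),cv2.MORPH_CLOSE,np.ones((19,19)))>0; mc=m
    v,u=np.nonzero(m); X=ray(u.astype(float),v.astype(float),h)[:,:2].astype(np.float32); print(n,m.sum(),cv2.minAreaRect(X),np.percentile(zz[m],[10,50,90]).round(1))
# carrier template fit
def model(x,y,th):
    c,s_=np.cos(th),np.sin(th); A=np.array([[c,-s_],[s_,c]])
    im=np.zeros(mc.shape,np.uint8)
    for P,hs in (([(-40,-90),(40,-90),(40,90),(-40,90)],(22,0)),([(-138,-14),(-40,-14),(-40,14),(-138,14)],(21,1))):
        pts=[]
        for h in hs:
            q=np.c_[np.array(P)@A.T+[x,y],np.full(4,h)]; pts.append(proj(q,K,T))
        hull=cv2.convexHull(np.vstack(pts).astype(np.float32))
        cv2.fillConvexPoly(im,np.round(hull*16).astype(np.int32),1,shift=4)
    return im>0
f=lambda q:-(model(q[0],q[1],q[2]/100)&mc).sum()/(model(q[0],q[1],q[2]/100)|mc).sum()
best=None
for th in (5,10,15,20):
    o=minimize(f,[553,-143,th],method="Nelder-Mead",options=dict(initial_simplex=[[553,-143,th],[560,-143,th],[553,-136,th],[553,-143,th+6]]))
    if best is None or o.fun<best.fun: best=o
print("carrier",best.x,best.fun)
E
python3 m2.py
```

```text
tool axes
 [[-0.     0.354 -0.935]
 [ 0.001 -0.935 -0.354]
 [-1.    -0.001 -0.   ]]
11.0
a 58 [463.4 336.3  22. ] [24.9 24.7  0. ] depth z [22.6 29.7 33. ]
b 50 [456.1 243.3  22. ] [24.8 17.2  0. ] depth z [23.6 28.8 33.8]
c 156 [ 554.2 -140.6   32. ] [30.4 35.1  0. ] depth z [28.4 36.3 40.7]
car 2941 ((506.04754638671875, -147.86355590820312), (179.13111877441406, 183.1514434814453), 8.12500286102295) [ 9.2 20.9 25.1]
bar 820 ((650.7213745117188, -123.05020904541016), (26.375818252563477, 201.97264099121094), 3.197258710861206) [17.2 38.2 41.9]
back 1189 ((721.533447265625, -117.3471450805664), (32.722129821777344, 238.8589324951172), 3.44027042388916) [33.  55.3 59.8]
carrier [ 554.56584403 -143.12898139   14.18574347] -0.9459371965037229
```

```bash
cat > plan.py <<'E'
# usage: plan.py x y z ang(tool y heading) [stepmm] : prints remaining world error and rows in tool axes from current pose
import sys
from h import *
def state():
    s=sensors.observe(); M=R.from_quat(s['orientation']).as_matrix(); return s,M
def plan(x,y,z,ang,step=41,nmax=40):
    s,M=state(); p=s['tool_pos'].copy()
    G=np.column_stack([[0,0,-1],[np.cos(ang),np.sin(ang),0],np.cross([0,0,-1],[np.cos(ang),np.sin(ang),0])])
    out=[]
    for i in range(nmax):
        e=np.array([x,y,z])-p; rv=R.from_matrix(M.T@G).as_rotvec()
        if np.linalg.norm(e)<.6 and np.linalg.norm(rv)<.006: break
        t=M.T@e; 
        if np.linalg.norm(t)>step: t*=step/np.linalg.norm(t)
        w=rv*min(1,.12/max(np.linalg.norm(rv),1e-9))
        t=t.round(0); w=w.round(3); w[abs(w)<.003]=0
        out.append([t.tolist(),w.tolist()]); p=p+M@t; M=M@R.from_rotvec(w).as_matrix()
    return out
if __name__=="__main__":
    a=list(map(float,sys.argv[1:])); s,M=state()
    print("t",round(s['clock'],2),"tcp",s['tool_pos'].round(1),"ang",np.arctan2(M[1,1],M[0,1]).round(3),"tilt",M[2].round(3),"F",s['wrist_force'].round(1),"w",round(s['width'],3),"j",s['joints'].round(2))
    if a:
        for q in plan(*a): print(q)
E
python3 plan.py 480 -230 240 0.14
```

```text
t 0.15 tcp [ 194.6 -514.2  241.9] ang -1.209 tilt [-1.    -0.001 -0.   ] F [-0.4  0.3 -0.5] w 1.002 j [-1.29  0.35  1.65  0.    1.14 -0.08]
[[0.0, -17.0, -37.0], [-0.12, 0.0, 0.0]]
[[0.0, -12.0, -39.0], [-0.12, 0.0, 0.0]]
[[0.0, -7.0, -40.0], [-0.12, 0.0, 0.0]]
[[0.0, -3.0, -41.0], [-0.12, 0.0, 0.0]]
[[0.0, 2.0, -41.0], [-0.12, 0.0, 0.0]]
[[0.0, 7.0, -40.0], [-0.12, 0.0, 0.0]]
[[1.0, 12.0, -39.0], [-0.12, 0.0, 0.0]]
[[0.0, 17.0, -37.0], [-0.12, 0.0, 0.0]]
[[1.0, 21.0, -35.0], [-0.12, 0.0, 0.0]]
[[0.0, 22.0, -28.0], [-0.12, 0.0, 0.0]]
[[0.0, 0.0, 0.0], [-0.12, 0.0, 0.0]]
[[0.0, 0.0, 0.0], [-0.029, 0.0, 0.0]]
```

Emit:
apply_moves(
  moves=[
    [[0, -17, -37], [-0.12, 0, 0], 0.3],
    [[0, -12, -39], [-0.12, 0, 0], 0.3],
    [[0, -7, -40], [-0.12, 0, 0], 0.3],
    [[0, -3, -41], [-0.12, 0, 0], 0.3],
    [[0, 2, -41], [-0.12, 0, 0], 0.3],
  ],
  newtons=25,
)

```text
clock: 0.57
tool_pos: [337.4, -368.9, 240.4]
orientation: [-0.625, -0.331, 0.625, -0.33]
wrist_force: [0.5, -1.4, 0.5]
width: 0.701
```

Emit:
apply_moves(
  moves=[
    [[0, 7, -40], [-0.12, 0, 0], 0.3],
    [[0, 12, -39], [-0.12, 0, 0], 0.3],
    [[0, 17, -37], [-0.12, 0, 0], 0.3],
    [[0, 21, -35], [-0.12, 0, 0], 0.3],
    [[0, 22, -28], [-0.12, 0, 0], 0.3],
  ],
)

```text
clock: 0.98
tool_pos: [478.1, -219.8, 240.1]
orientation: [0.493, 0.508, -0.493, 0.506]
wrist_force: [-0.7, -0.6, 0.2]
width: 0.705
```

```bash
python3 plan.py 460 -200 240 0.14
```

```text
t 0.98 tcp [ 478.1 -219.8  240.1] ang 0.028 tilt [-1.    -0.002 -0.001] F [-0.7 -0.6  0.2] w 0.705 j [-0.52  0.31  1.71  0.    1.12 -0.55]
[[0.0, -18.0, -20.0], [-0.112, 0.0, 0.0]]
```

Emit:
apply_moves(
  moves=[
    [[0, 20, -25], [-0.11, 0, 0], 0.3],
    [[0, 0, 0], [0, 0, 0], 0.3],
  ],
)

```text
clock: 1.15
tool_pos: [501.3, -188.5, 239.8]
orientation: [0.46, 0.538, -0.459, 0.537]
wrist_force: [-0.2, -0.0, -0.4]
width: 0.704
```

```bash
python3 - <<'E'
from h import *
p,d,K,T=cap("wrist"); cv2.imwrite("pics/w1.png",p); np.savez("w1.npz",p=p,d=d,K=K,T=T)
E
python3 plan.py
```

```text
t 1.2 tcp [ 500.1 -190.   239.6] ang 0.151 tilt [-1.    -0.002 -0.002] F [0.2 0.2 0.1] w 0.702 j [-0.45  0.33  1.69  0.    1.12 -0.6 ]
```

View pics/w1.png

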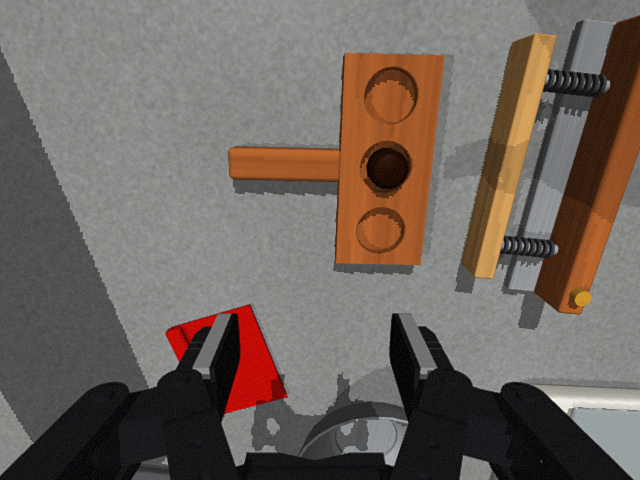

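Board corners are about (344,54), (444,56), (421,265) and (335,264). The empty wells are at (390,95) and (380,230), and the bar's front top edge runs from (514,38) to (466,273).

```bash
cat > m3.py <<'E'
from h import *
from scipy.optimize import minimize
z=np.load("w1.npz"); p,d,K,T=[z[k] for k in "pdKT"]; W=world(d,K,T)
def ray(uv,h):
    uv=np.atleast_2d(np.asarray(uv,float)); dr=np.c_[(uv-K[:2,2])/[K[0,0],K[1,1]],np.ones(len(uv))]@T[:3,:3].T
    return T[:3,3]+dr*((h-T[2,3])/dr[:,2])[:,None]
C=ray([(344,54),(444,56),(421,265),(335,264)],22)[:,:2]; print(C.round(1),"sides",[np.linalg.norm(C[i]-C[(i+1)%4]).round(1) for i in range(4)],"ctr",C.mean(0))
a=np.arctan2(*(C[1]-C[0]+C[2]-C[3])[::-1]); b=np.arctan2(*-(C[2]-C[1]+C[3]-C[0])); print("yaw",a,np.arctan2(-(C[0]-C[3]+C[1]-C[2])[0],(C[0]-C[3]+C[1]-C[2])[1]))
print("wells rim",ray([(390,95),(386,167),(380,230)],22).round(1))
B=ray([(514,38),(466,273)],40)[:,:2]; e=B[0]-B[1]; print("bar",B.round(1),np.linalg.norm(e),"mid",B.mean(0),"yaw",np.arctan2(-e[0],e[1]))
Hd=ray([(230,148),(230,178)],21); print("handle end",Hd.round(1))
for u,v in [(355,160),(410,120),(380,230),(390,95),(500,150)]: print(u,v,W[v-2:v+3,u-2:u+3].reshape(-1,3).mean(0).round(1))
# silhouette fit
q=p.astype(int); m=(q[...,2]-q[...,0]>45); m[:, 455:]=0; m[290:]=0
m=cv2.morphologyEx(m.astype(np.uint8),cv2.MORPH_CLOSE,np.ones((5,5)))
cs,_=cv2.findContours(m,cv2.RETR_EXTERNAL,cv2.CHAIN_APPROX_NONE); c=max(cs,key=cv2.contourArea); mc=np.zeros_like(m); cv2.drawContours(mc,[c],-1,1,-1); mc=mc>0
def model(x,y,th):
    A=np.array([[np.cos(th),-np.sin(th)],[np.sin(th),np.cos(th)]]); im=np.zeros(mc.shape,np.uint8)
    for P,hs in (([(-40,-90),(40,-90),(40,90),(-40,90)],(22,0)),([(-138,-14),(-40,-14),(-40,14),(-138,14)],(21,1))):
        pts=np.vstack([proj(np.c_[np.array(P)@A.T+[x,y],np.full(4,h)],K,T) for h in hs])
        cv2.fillConvexPoly(im,np.round(cv2.convexHull(pts.astype(np.float32))*16).astype(np.int32),1,shift=4)
    return im>0
f=lambda q:-(model(q[0],q[1],q[2]/100)&mc).sum()/(model(q[0],q[1],q[2]/100)|mc).sum()
x0=[554,-143,14]; o=minimize(f,x0,method="Nelder-Mead",options=dict(initial_simplex=[x0,[560,-143,14],[554,-137,14],[554,-143,19]])); print("fit",o.x,o.fun)
x,y,th=o.x[0],o.x[1],o.x[2]/100
for i,yy in enumerate((-58,0,58)): print("well",i,x-np.sin(th)*yy,y+np.cos(th)*yy)
E
python3 m3.py
```

```text
[[ 504.6  -59.8]
 [ 583.8  -48.9]
 [ 608.7 -226.2]
 [ 528.3 -237.9]] sides [np.float64(79.9), np.float64(179.1), np.float64(81.2), np.float64(179.7)] ctr [ 556.35531411 -143.20018204]
yaw 0.14062619755449976 0.1358876437116991
wells rim [[ 547.5  -84.    22. ]
 [ 556.6 -141.9   22. ]
 [ 563.3 -198.6   22. ]]
bar [[ 627.4  -31.9]
 [ 644.4 -221.3]] 190.17231932823236 mid [ 635.88962763 -126.60672638] yaw 0.08949281102294192
handle end [[ 420.9 -147.    21. ]
 [ 423.2 -172.7   21. ]]
355 160 [ 529.  -140.2   21.3]
410 120 [ 568.4 -100.6   21.2]
380 230 [ 566.  -201.9    9.3]
390 95 [549.6 -83.2   9.2]
500 150 [ 646.8 -112.5   29.2]
fit [ 556.34710186 -142.62877791   13.16937764] -0.9689035051203064
well 0 563.963281385208 -200.12655012030777
well 1 556.3471018642995 -142.6287779068968
well 2 548.730922343391 -85.13100569348583
```

```bash
python3 plan.py 456 235 190 0.14
```

```text
t 1.2 tcp [ 500.1 -190.   239.6] ang 0.151 tilt [-1.    -0.002 -0.002] F [0.2 0.2 0.1] w 0.702 j [-0.45  0.33  1.69  0.    1.12 -0.6 ]
[[5.0, 2.0, -41.0], [0.011, 0.0, 0.0]]
[[5.0, 1.0, -41.0], [0.0, 0.0, 0.0]]
[[5.0, 2.0, -41.0], [0.0, 0.0, 0.0]]
[[5.0, 1.0, -41.0], [0.0, 0.0, 0.0]]
[[5.0, 2.0, -41.0], [0.0, 0.0, 0.0]]
[[5.0, 1.0, -41.0], [0.0, 0.0, 0.0]]
[[5.0, 2.0, -41.0], [0.0, 0.0, 0.0]]
[[4.0, 1.0, -41.0], [0.0, 0.0, 0.0]]
[[5.0, 2.0, -41.0], [0.0, 0.0, 0.0]]
[[5.0, 1.0, -41.0], [0.0, 0.0, 0.0]]
[[1.0, 1.0, -17.0], [0.0, 0.0, 0.0]]
```

Emit:
apply_moves(
  moves=[
    [[5, 2, -41], [0.01, 0, 0], 0.3],
    [[5, 1, -41], [0, 0, 0], 0.3],
    [[5, 2, -41], [0, 0, 0], 0.3],
    [[5, 1, -41], [0, 0, 0], 0.3],
    [[5, 2, -41], [0, 0, 0], 0.3],
  ],
)

```text
clock: 1.62
tool_pos: [478.6, 9.5, 214.0]
orientation: [0.468, 0.529, -0.469, 0.529]
wrist_force: [1.7, 0.4, -0.1]
width: 0.698
```

Emit:
apply_moves(
  moves=[
    [[5, 2, -41], [0, 0, 0], 0.3],
    [[5, 1, -41], [0, 0, 0], 0.3],
    [[5, 2, -41], [0, 0, 0], 0.3],
    [[5, 1, -38], [0, 0, 0], 0.3],
    [[0, 0, 0], [0, 0, 0], 0.3],
  ],
)

```text
clock: 2.03
tool_pos: [462.0, 175.9, 192.4]
orientation: [0.471, 0.527, -0.472, 0.527]
wrist_force: [-0.2, -0.2, -0.2]
width: 0.702
```

```bash
python3 - <<'E'
from h import *
p,d,K,T=cap("wrist"); cv2.imwrite("pics/w2.png",p); np.savez("w2.npz",p=p,d=d,K=K,T=T)
W=world(d,K,T)
m=((p.max(-1)<80)&(W[...,2]>20)&(W[...,2]<45)&(d>150)).astype(np.uint8)
n,l,st,ce=cv2.connectedComponentsWithStats(m)
for i in range(1,n):
    if st[i,4]>300:
        w=W[l==i]; t=w[w[:,2]>np.percentile(w[:,2],40)]
        print(st[i],"z",np.percentile(w[:,2],[5,50,95]).round(1),"mid of extremes (z>23)",((w.min(0)+w.max(0))/2).round(1),np.ptp(w,0).round(1),"top mean",t.mean(0).round(1))
E
python3 plan.py
```

```text
[ 298  100   46   47 1706] z [25.2 30.1 32.1] mid of extremes (z>23) [457.8 250.2  28. ] [32.5 32.5 10.9] top mean [458.  250.7  31. ]
[566 274  24  55 518] z [20.5 26.7 33.1] mid of extremes (z>23) [689.  133.   27.3] [17.9 47.7 14.6] top mean [683.4 135.6  29.7]
t 2.08 tcp [462.4 173.8 192.6] ang 0.111 tilt [-1.    -0.002  0.002] F [-0.  -0.2 -0.1] w 0.704 j [ 0.27  0.31  1.84 -0.    0.99  0.16]
```

View pics/w2.png

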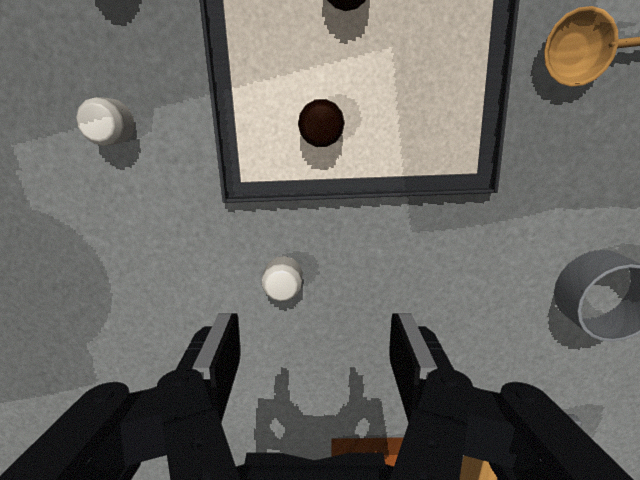

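```bash
python3 plan.py 458 250 70 0.11; grep -c . plan.py
```

```text
t 2.08 tcp [462.4 173.8 192.6] ang 0.111 tilt [-1.    -0.002  0.002] F [-0.  -0.2 -0.1] w 0.704 j [ 0.27  0.31  1.84 -0.    0.99  0.16]
[[35.0, 1.0, -22.0], [0.0, 0.0, 0.0]]
[[35.0, 1.0, -22.0], [0.0, 0.0, 0.0]]
[[35.0, 2.0, -22.0], [0.0, 0.0, 0.0]]
[[17.0, 0.0, -11.0], [0.0, 0.0, 0.0]]
[[0.0, 0.0, 0.0], [0.0, 0.0, 0.0]]
[[0.0, 0.0, 0.0], [0.0, 0.0, 0.0]]
[[0.0, 0.0, 0.0], [0.0, 0.0, 0.0]]
[[0.0, 0.0, 0.0], [0.0, 0.0, 0.0]]
[[0.0, 0.0, 0.0], [0.0, 0.0, 0.0]]
[[0.0, 0.0, 0.0], [0.0, 0.0, 0.0]]
[[0.0, 0.0, 0.0], [0.0, 0.0, 0.0]]
[[0.0, 0.0, 0.0], [0.0, 0.0, 0.0]]
[[0.0, 0.0, 0.0], [0.0, 0.0, 0.0]]
[[0.0, 0.0, 0.0], [0.0, 0.0, 0.0]]
[[0.0, 0.0, 0.0], [0.0, 0.0, 0.0]]
[[0.0, 0.0, 0.0], [0.0, 0.0, 0.0]]
[[0.0, 0.0, 0.0], [0.0, 0.0, 0.0]]
[[0.0, 0.0, 0.0], [0.0, 0.0, 0.0]]
[[0.0, 0.0, 0.0], [0.0, 0.0, 0.0]]
[[0.0, 0.0, 0.0], [0.0, 0.0, 0.0]]
[[0.0, 0.0, 0.0], [0.0, 0.0, 0.0]]
[[0.0, 0.0, 0.0], [0.0, 0.0, 0.0]]
[[0.0, 0.0, 0.0], [0.0, 0.0, 0.0]]
[[0.0, 0.0, 0.0], [0.0, 0.0, 0.0]]
[[0.0, 0.0, 0.0], [0.0, 0.0, 0.0]]
[[0.0, 0.0, 0.0], [0.0, 0.0, 0.0]]
[[0.0, 0.0, 0.0], [0.0, 0.0, 0.0]]
[[0.0, 0.0, 0.0], [0.0, 0.0, 0.0]]
[[0.0, 0.0, 0.0], [0.0, 0.0, 0.0]]
[[0.0, 0.0, 0.0], [0.0, 0.0, 0.0]]
[[0.0, 0.0, 0.0], [0.0, 0.0, 0.0]]
[[0.0, 0.0, 0.0], [0.0, 0.0, 0.0]]
[[0.0, 0.0, 0.0], [0.0, 0.0, 0.0]]
[[0.0, 0.0, 0.0], [0.0, 0.0, 0.0]]
[[0.0, 0.0, 0.0], [0.0, 0.0, 0.0]]
[[0.0, 0.0, 0.0], [0.0, 0.0, 0.0]]
[[0.0, 0.0, 0.0], [0.0, 0.0, 0.0]]
[[0.0, 0.0, 0.0], [0.0, 0.0, 0.0]]
[[0.0, 0.0, 0.0], [0.0, 0.0, 0.0]]
[[0.0, 0.0, 0.0], [0.0, 0.0, 0.0]]
23
```

Emit:
apply_moves(
  moves=[
    [[35, 1, -22], [0, 0, 0], 0.3],
    [[35, 1, -22], [0, 0, 0], 0.3],
    [[35, 2, -22], [0, 0, 0], 0.3],
    [[17, 0, -11], [0, 0, 0], 0.3],
    [[0, 0, 0], [0, 0, 0], 0.3],
  ],
)

```text
clock: 2.5
tool_pos: [462.2, 246.0, 69.4]
orientation: [0.475, 0.522, -0.474, 0.526]
wrist_force: [-0.6, 0.6, -0.6]
width: 0.696
```

```bash
sed -i 's/    out=\[\]/    out=[]; /; s/        t=t.round(0)/        t=t.round(0)/' plan.py; sed -i 's/        out.append/        if not t.any() and not w.any(): break\n        out.append/' plan.py; cat > look.py <<'E'
import sys
from h import *
p,d,K,T=cap("wrist"); n=sys.argv[1]; cv2.imwrite(f"pics/{n}.png",p); np.savez(f"{n}.npz",p=p,d=d,K=K,T=T)
E
python3 look.py w3; python3 plan.py 458 250 24 0.11
```

```text
t 2.55 tcp [462.6 245.3  70.7] ang 0.099 tilt [-1.     0.006  0.003] F [-1.4 -0.2  0.4] w 0.705 j [ 0.4   0.55  1.85 -0.01  0.74  0.31]
[[41.0, -4.0, -5.0], [-0.011, 0.003, -0.006]]
[[6.0, -0.0, -0.0], [0.0, 0.0, 0.0]]
```

View pics/w3.png

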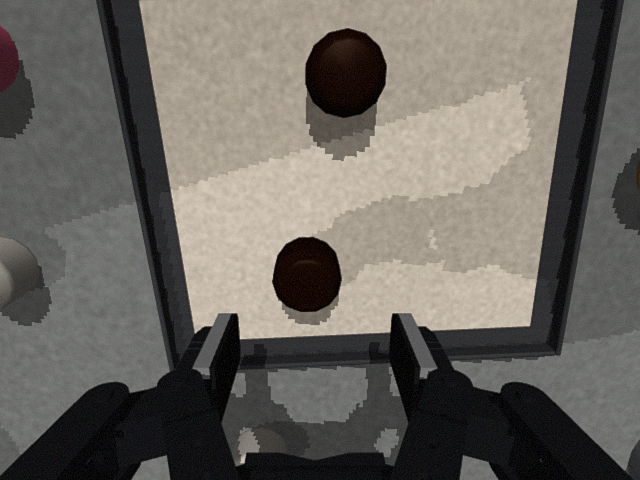

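Praline b is at (307,274) and praline a at (345,72), with the open pads on either side below. I'll recompute both positions and the fingertip height.

```bash
cat > pr.py <<'E'
import sys
from h import *
z=np.load(sys.argv[1]+".npz"); p,d,K,T=[z[k] for k in "pdKT"]; W=world(d,K,T)
zlo=float(sys.argv[2]) if len(sys.argv)>2 else 20
m=((p.max(-1)<80)&(W[...,2]>zlo)&(W[...,2]<zlo+22)&(d>150)).astype(np.uint8); m[310:]=0
n,l,st,ce=cv2.connectedComponentsWithStats(m)
for i in range(1,n):
    if st[i,4]>300:
        w=W[l==i]; 
        print(st[i],"z",np.percentile(w[:,2],[5,50,95]).round(1),"mid",((w.min(0)+w.max(0))/2).round(1),np.ptp(w,0).round(1))
E
python3 pr.py w3; python3 - <<'E'
from h import *
z=np.load("w3.npz"); p,d,K,T=[z[k] for k in "pdKT"]; W=world(d,K,T)
s=sensors.observe(); M=R.from_quat(s['orientation']).as_matrix()
for u,v in [(237,316),(232,325),(395,316),(400,325),(230,340),(225,340)]: print(u,v,d[v,u],((W[v,u]-s['tool_pos'])@M).round(1))
E
```

```text
[ 306   28   81   90 5594] z [25.  30.2 32.1] mid [465.6 343.8  27.3] [33.  33.5 12.8]
[ 272  245   70   65 3524] z [23.7 30.2 32.1] mid [458.1 251.8  26.8] [33.2 32.3 13.6]
237 316 152.24684 [  5.8 -30.   -9. ]
232 325 144.09221 [ -2.5 -30.3  -9.9]
395 316 148.12526 [  2.2  29.8 -11.1]
400 325 141.08794 [ -5.1  30.2 -11.5]
230 340 140.47816 [ -7.4 -30.2  -6.7]
225 340 132.17139 [-14.6 -30.1 -11.3]
```

```bash
python3 plan.py 458.1 251.5 22 0.11
```

```text
t 2.55 tcp [462.6 245.3  70.7] ang 0.099 tilt [-1.     0.006  0.003] F [-1.4 -0.2  0.4] w 0.705 j [ 0.4   0.55  1.85 -0.01  0.74  0.31]
[[40.0, -3.0, -6.0], [-0.011, 0.003, -0.006]]
[[9.0, -1.0, -1.0], [0.0, 0.0, 0.0]]
```

Emit:
apply_moves(
  moves=[
    [[15, -3, -5], [-0.01, 0, 0], 0.3],
    [[17, -1, -1], [0, 0, 0], 0.3],
    [[0, 0, 0], [0, 0, 0], 0.3],
  ],
)

```text
clock: 2.8
tool_pos: [461.5, 246.8, 41.7]
orientation: [0.475, 0.522, -0.471, 0.528]
wrist_force: [-0.8, -0.6, -0.8]
width: 0.698
```

```bash
python3 plan.py 458.1 251.5 22 0.11
```

```text
t 2.8 tcp [461.5 246.8  41.7] ang 0.104 tilt [-1.     0.01   0.003] F [-0.8 -0.6 -0.8] w 0.698 j [ 0.4   0.6   1.86 -0.01  0.67  0.31]
[[20.0, -3.0, -5.0], [-0.006, 0.003, -0.01]]
```

Emit:
apply_moves(
  moves=[
    [[12, -4, -6], [0, 0, -0.01], 0.3],
    [[9, -1, -2], [0, 0, 0], 0.3],
    [[0, 0, 0], [0, 0, 0], 0.3],
  ],
)

```text
clock: 3.05
tool_pos: [458.3, 252.5, 23.0]
orientation: [0.475, 0.523, -0.474, 0.525]
wrist_force: [0.9, 0.1, 0.1]
width: 0.699
```

```bash
python3 plan.py 458.1 251.5 22 0.11
```

```text
t 3.05 tcp [458.3 252.5  23. ] ang 0.099 tilt [-1.     0.004  0.001] F [0.9 0.1 0.1] w 0.699 j [ 0.42  0.64  1.86 -0.    0.64  0.32]
[[1.0, -0.0, 1.0], [-0.011, 0.0, -0.004]]
```

Emit:
apply_moves(
  moves=[
    [[1, 0, 1], [0, 0, 0], 0.75],
    [[0, 0, 0], [0, 0, 0], 0.75],
    [[0, 0, 0], [0, 0, 0], 0.75],
    [[0, 0, 0], [0, 0, 0], 0.75],
    [[0, 0, 0], [0, 0, 0], 0.75],
  ],
  newtons=25,
)

```text
clock: 3.47
tool_pos: [459.6, 251.3, 23.9]
orientation: [0.476, 0.522, -0.473, 0.526]
wrist_force: [-0.0, -0.5, -0.0]
width: 0.374
```

```bash
python3 plan.py 458.1 251.5 90 0.11
```

```text
t 3.47 tcp [459.6 251.3  23.9] ang 0.099 tilt [-1.     0.006  0.001] F [-0.  -0.5 -0. ] w 0.374 j [ 0.41  0.63  1.86 -0.    0.64  0.32]
[[-41.0, -1.0, -0.0], [-0.011, 0.0, -0.006]]
[[-25.0, -0.0, -0.0], [0.0, 0.0, 0.0]]
```

Emit:
apply_moves(
  moves=[
    [[-15, 0, 0], [0, 0, 0], 0.75],
    [[-40, 0, 0], [0, 0, 0], 0.75],
    [[-40, 0, 0], [0, 0, 0], 0.75],
    [[0, 0, 0], [0, 0, 0], 0.75],
  ],
)

```text
clock: 3.8
tool_pos: [458.0, 250.9, 121.2]
orientation: [0.475, 0.523, -0.475, 0.525]
wrist_force: [1.3, -0.0, 0.3]
width: 0.383
```

```bash
python3 look.py w4; python3 plan.py 548.3 -85.5 110 0.137
```

```text
t 3.85 tcp [457.  250.4 118.6] ang 0.099 tilt [-1.    -0.001  0.003] F [-0.2  0.9 -0.3] w 0.382 j [ 0.41  0.47  1.83 -0.    0.85  0.32]
[[1.0, 7.0, 40.0], [-0.038, 0.003, 0.0]]
[[1.0, 5.0, 41.0], [0.0, 0.0, 0.0]]
[[1.0, 5.0, 41.0], [0.0, 0.0, 0.0]]
[[1.0, 5.0, 41.0], [0.0, 0.0, 0.0]]
[[1.0, 5.0, 41.0], [0.0, 0.0, 0.0]]
[[1.0, 6.0, 41.0], [0.0, 0.0, 0.0]]
[[1.0, 5.0, 41.0], [0.0, 0.0, 0.0]]
[[1.0, 6.0, 41.0], [0.0, 0.0, 0.0]]
[[1.0, 2.0, 18.0], [0.0, 0.0, 0.0]]
```

View pics/w4.png

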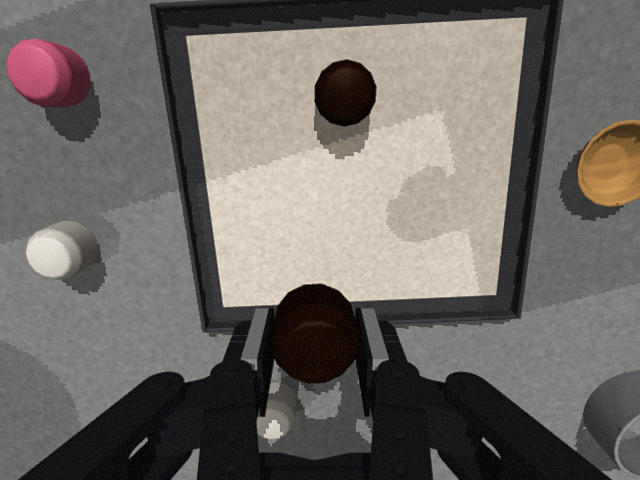

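Praline b is held upright between the pads at (315,333). Moving to well 2.

Emit:
apply_moves(
  moves=[
    [[1, 7, 40], [-0.038, 0, 0], 0.75],
    [[1, 5, 41], [0, 0, 0], 0.75],
    [[1, 5, 41], [0, 0, 0], 0.75],
    [[1, 5, 41], [0, 0, 0], 0.75],
    [[1, 5, 41], [0, 0, 0], 0.75],
  ],
)

```text
clock: 4.27
tool_pos: [509.7, 52.8, 112.8]
orientation: [0.461, 0.536, -0.461, 0.537]
wrist_force: [1.4, 0.1, -0.1]
width: 0.382
```

```bash
python3 plan.py 548.3 -85.5 110 0.137; python3 - <<'E'
from h import *
z=np.load("w4.npz"); p,d,K,T=[z[k] for k in "pdKT"]; W=world(d,K,T)
tp=np.array([457.5,250.6,119.5])
a=.099; y=np.array([np.cos(a),np.sin(a),0]); x=np.array([0,0,-1]); M=np.column_stack([x,y,np.cross(x,y)])
Q=(W-tp)@M; m=(p.max(-1)<80)&(p[...,2]>p[...,0]+3)&(abs(Q[...,1])<20)&(abs(Q[...,0])<25)&(abs(Q[...,2])<25)
q=Q[m]; print(m.sum(),q.min(0),q.max(0),np.percentile(q,[2,98],axis=0))
E
```

```text
t 4.27 tcp [509.7  52.8 112.8] ang 0.151 tilt [-1.     0.     0.001] F [ 1.4  0.1 -0.1] w 0.382 j [ 0.01  0.46  1.86 -0.    0.82 -0.14]
[[1.0, 5.0, 41.0], [0.014, 0.0, 0.0]]
[[1.0, 6.0, 41.0], [0.0, 0.0, 0.0]]
[[1.0, 5.0, 41.0], [0.0, 0.0, 0.0]]
[[0.0, 3.0, 19.0], [0.0, 0.0, 0.0]]
7136 [-24.92312033 -17.21546261 -16.91974046] [16.7434129  18.43981837 13.78658801] [[-15.11865118 -15.55406225 -16.27914682]
 [ 13.63380248  16.80995066  10.83991199]]
```

Emit:
apply_moves(
  moves=[
    [[1, 5, 41], [0.01, 0, 0], 0.75],
    [[1, 6, 41], [0, 0, 0], 0.75],
    [[1, 5, 41], [0, 0, 0], 0.75],
    [[0, 3, 15], [0, 0, 0], 0.75],
    [[0, 0, 0], [0, 0, 0], 0.75],
  ],
)

```text
clock: 4.68
tool_pos: [547.1, -90.0, 105.9]
orientation: [0.464, 0.533, -0.466, 0.532]
wrist_force: [0.8, 1.4, -0.1]
width: 0.379
```

```bash
python3 look.py w5; python3 plan.py 548.3 -85.5 50 0.137
```

```text
t 4.73 tcp [546.5 -88.8 105.7] ang 0.135 tilt [-1.    -0.004  0.001] F [-0.5  0.3 -1. ] w 0.385 j [-0.24  0.54  1.75 -0.    0.86 -0.38]
[[41.0, 2.0, -2.0], [0.0, 0.0, 0.004]]
[[15.0, 0.0, -1.0], [0.0, 0.0, 0.0]]
```

View pics/w5.png

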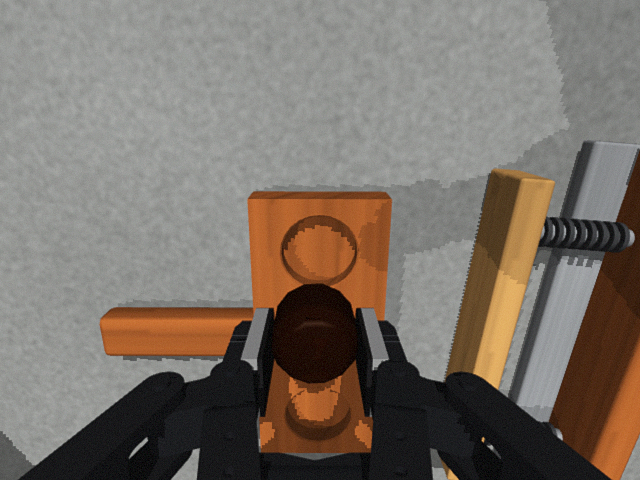

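Well 2's rim is at about (319,250). I'll check its position from here.

```bash
cat > rayuv.py <<'E'
import sys
from h import *
def ray(n,uv,h):
    z=np.load(n+".npz"); K,T=z['K'],z['T']
    uv=np.atleast_2d(np.asarray(uv,float)); dr=np.c_[(uv-K[:2,2])/[K[0,0],K[1,1]],np.ones(len(uv))]@T[:3,:3].T
    return T[:3,3]+dr*((h-T[2,3])/dr[:,2])[:,None]
E
python3 - <<'E'
from rayuv import *
print(ray("w5",[(319.5,250),(283,250),(357,250),(250,200),(391,200)],22).round(1))
E
```

```text
[[548.7 -82.5  22. ]
 [527.9 -85.3  22. ]
 [570.1 -79.6  22. ]
 [506.7 -58.8  22. ]
 [583.7 -48.2  22. ]]
```

Emit:
apply_moves(
  moves=[
    [[30, 3, -4], [0, 0, 0], 0.75],
    [[22, 0, -1], [0, 0, 0], 0.75],
    [[0, 0, 0], [0, 0, 0], 0.75],
  ],
)

```text
clock: 4.98
tool_pos: [547.9, -81.0, 51.9]
orientation: [0.464, 0.533, -0.466, 0.532]
wrist_force: [-0.7, 1.2, -1.3]
width: 0.382
```

```bash
python3 plan.py 549 -84 33 0.137
```

```text
t 4.98 tcp [547.9 -81.   51.9] ang 0.136 tilt [-1.    -0.004  0.   ] F [-0.7  1.2 -1.3] w 0.382 j [-0.23  0.62  1.77 -0.    0.75 -0.36]
[[19.0, 1.0, 3.0], [0.0, 0.0, 0.004]]
```

Emit:
apply_moves(
  moves=[
    [[10, 1, 3], [0, 0, 0], 0.75],
    [[9, 0, 0], [0, 0, 0], 0.75],
    [[0, 0, 0], [0, 0, 0], 0.75],
  ],
)

```text
clock: 5.23
tool_pos: [549.5, -81.6, 32.7]
orientation: [0.463, 0.534, -0.465, 0.533]
wrist_force: [0.3, -0.8, -0.1]
width: 0.383
```

```bash
python3 plan.py 549 -84 33 0.137
```

```text
t 5.23 tcp [549.5 -81.6  32.7] ang 0.139 tilt [-1.    -0.003  0.001] F [ 0.3 -0.8 -0.1] w 0.383 j [-0.23  0.66  1.77 -0.    0.72 -0.37]
[[-0.0, -1.0, 2.0], [0.0, 0.0, 0.003]]
```

Centred within 3 mm, with no contact force. Releasing by opening slightly.

Emit:
apply_moves(
  moves=[
    [[0, 0, 2], [0, 0, 0], 0.75],
    [[0, 0, 0], [0, 0, 0], 0.45],
    [[0, 0, 0], [0, 0, 0], 0.35],
    [[0, 0, 0], [0, 0, 0], 0.35],
    [[-30, 0, 0], [0, 0, 0], 0.35],
  ],
)

```text
clock: 5.65
tool_pos: [547.7, -82.2, 60.0]
orientation: [0.462, 0.536, -0.466, 0.531]
wrist_force: [-0.2, 0.5, -0.4]
width: 0.648
```

Emit:
apply_moves(
  moves=[
    [[-35, 0, 0], [0, 0, 0], 0.35],
    [[-35, 0, 0], [0, 0, 0], 0.35],
    [[0, 0, 0], [0, 0, 0], 0.3],
  ],
)

```text
clock: 5.9
tool_pos: [549.4, -82.4, 136.3]
orientation: [0.462, 0.535, -0.465, 0.532]
wrist_force: [1.0, -0.3, 0.8]
width: 0.695
```

```bash
python3 look.py w6; python3 pr.py w6 27; python3 plan.py 465.6 343.8 110 0.137
```

```text
[ 505  160  135  150 5668] z [28.  34.5 47.6] mid [693.7 -52.3  38. ] [54.9 99.4 22. ]
[469 183  18  63 389] z [27.6 32.  36.8] mid [643.1 -45.8  32.7] [ 3.3 38.2 11.4]
[ 290  226   53   51 2125] z [30.9 37.1 39.2] mid [549.9 -83.7  33.8] [33.  33.4 13.5]
t 5.95 tcp [548.4 -82.2 133.7] ang 0.14 tilt [-1.    -0.008 -0.002] F [ 0.5 -0.2  0.5] w 0.705 j [-0.23  0.5   1.73 -0.    0.92 -0.37]
[[2.0, -2.0, -41.0], [0.003, 0.0, 0.008]]
[[2.0, -2.0, -41.0], [0.0, 0.0, 0.0]]
[[2.0, -2.0, -41.0], [0.0, 0.0, 0.0]]
[[2.0, -2.0, -41.0], [0.0, 0.0, 0.0]]
[[2.0, -2.0, -41.0], [0.0, 0.0, 0.0]]
[[3.0, -2.0, -41.0], [0.0, 0.0, 0.0]]
[[2.0, -3.0, -41.0], [0.0, 0.0, 0.0]]
[[3.0, -2.0, -41.0], [0.0, 0.0, 0.0]]
[[2.0, -3.0, -41.0], [0.0, 0.0, 0.0]]
[[3.0, -2.0, -41.0], [0.0, 0.0, 0.0]]
[[1.0, -2.0, -23.0], [0.0, 0.0, 0.0]]
```

View pics/w6.png

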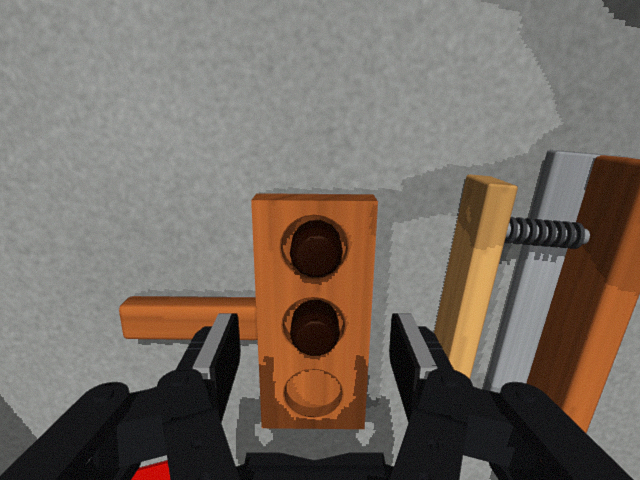

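Praline b sits upright in well 2 at (316,247), with its top about 39–40 mm high, as expected. The middle one at (316,327) is undisturbed and well 0 at (313,392) is empty. Next is praline a.

Emit:
apply_moves(
  moves=[
    [[2, -2, -41], [0, 0, 0], 0.3],
    [[2, -2, -41], [0, 0, 0], 0.3],
    [[2, -2, -41], [0, 0, 0], 0.3],
    [[2, -2, -41], [0, 0, 0], 0.3],
    [[2, -2, -41], [0, 0, 0], 0.3],
  ],
)

```text
clock: 6.37
tool_pos: [510.1, 118.4, 122.4]
orientation: [0.465, 0.532, -0.468, 0.53]
wrist_force: [0.3, 0.9, -0.7]
width: 0.701
```

Emit:
apply_moves(
  moves=[
    [[3, -2, -41], [0, 0, 0], 0.3],
    [[3, -2, -41], [0, 0, 0], 0.3],
    [[3, -2, -41], [0, 0, 0], 0.3],
    [[3, -2, -41], [0, 0, 0], 0.3],
    [[0, -1, -20], [0, 0, 0], 0.3],
  ],
)

```text
clock: 6.78
tool_pos: [472.5, 304.6, 106.3]
orientation: [0.464, 0.533, -0.469, 0.529]
wrist_force: [0.1, -0.4, -0.1]
width: 0.697
```

```bash
python3 look.py w7; python3 pr.py w7; python3 plan.py 465.6 343.8 70 0.137
```

```text
[ 283  162   60   63 2920] z [24.8 30.2 32.1] mid [465.6 344.1  26.9] [32.9 33.6 13.6]
t 6.83 tcp [472.2 306.4 106.4] ang 0.131 tilt [-1.    -0.009  0.   ] F [-2.   1.8  0.8] w 0.698 j [0.49 0.55 1.72 0.   0.88 0.36]
[[28.0, -1.0, -30.0], [-0.006, 0.0, 0.009]]
[[8.0, -0.0, -8.0], [0.0, 0.0, 0.0]]
```

View pics/w7.png

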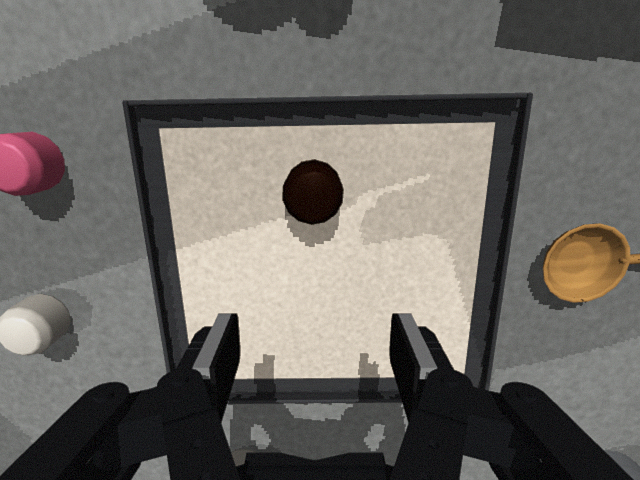

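Praline a is at (313,191) in the image, world (465.6, 344.1), with nothing near it.

Emit:
apply_moves(
  moves=[
    [[20, -1, -30], [0, 0, 0.01], 0.3],
    [[25, 0, -8], [0, 0, 0], 0.3],
    [[0, 0, 0], [0, 0, 0], 0.3],
  ],
)

```text
clock: 7.08
tool_pos: [464.6, 347.3, 58.6]
orientation: [0.466, 0.532, -0.465, 0.533]
wrist_force: [-0.6, -1.1, -0.7]
width: 0.702
```

```bash
python3 plan.py 465.6 344 22 0.137
```

```text
t 7.08 tcp [464.6 347.3  58.6] ang 0.134 tilt [-1.     0.002  0.   ] F [-0.6 -1.1 -0.7] w 0.702 j [ 0.56  0.65  1.7  -0.    0.79  0.43]
[[37.0, 0.0, 3.0], [-0.003, 0.0, 0.0]]
```

Emit:
apply_moves(
  moves=[
    [[18, 1, 3], [0, 0, 0], 0.3],
    [[17, 0, 0], [0, 0, 0], 0.3],
    [[0, 0, 0], [0, 0, 0], 0.3],
  ],
)

```text
clock: 7.33
tool_pos: [465.4, 343.6, 22.3]
orientation: [0.465, 0.532, -0.465, 0.533]
wrist_force: [-0.8, -0.8, -1.0]
width: 0.701
```

```bash
python3 plan.py 465.6 344 22 0.137
```

```text
t 7.33 tcp [465.4 343.6  22.3] ang 0.136 tilt [-1.    -0.     0.001] F [-0.8 -0.8 -1. ] w 0.701 j [ 0.56  0.7   1.71 -0.    0.73  0.42]
```

Emit:
apply_moves(
  moves=[
    [[0, 0, 0], [0, 0, 0], 0.75],
    [[0, 0, 0], [0, 0, 0], 0.75],
    [[0, 0, 0], [0, 0, 0], 0.75],
    [[0, 0, 0], [0, 0, 0], 0.75],
    [[0, 0, 0], [0, 0, 0], 0.75],
  ],
  newtons=25,
)

```text
clock: 7.75
tool_pos: [467.1, 342.2, 26.2]
orientation: [0.466, 0.532, -0.465, 0.533]
wrist_force: [-0.4, 1.1, -0.7]
width: 0.379
```

Emit:
apply_moves(
  moves=[
    [[-15, 0, 0], [0, 0, 0], 0.75],
    [[-40, 0, 0], [0, 0, 0], 0.75],
    [[-40, 0, 0], [0, 0, 0], 0.75],
  ],
)

```text
clock: 8.0
tool_pos: [464.0, 340.0, 118.1]
orientation: [0.462, 0.533, -0.469, 0.531]
wrist_force: [0.4, 1.0, 1.3]
width: 0.383
```

```bash
python3 plan.py 564.3 -200 110 0.137
```

```text
t 8.0 tcp [464.  340.  118.1] ang 0.133 tilt [-1.    -0.009  0.005] F [0.4 1.  1.3] w 0.383 j [ 0.55  0.55  1.68 -0.    0.92  0.42]
[[1.0, 2.0, 41.0], [-0.004, 0.005, 0.009]]
[[1.0, 2.0, 41.0], [0.0, 0.0, 0.0]]
[[1.0, 2.0, 41.0], [0.0, 0.0, 0.0]]
[[1.0, 2.0, 41.0], [0.0, 0.0, 0.0]]
[[0.0, 2.0, 41.0], [0.0, 0.0, 0.0]]
[[1.0, 2.0, 41.0], [0.0, 0.0, 0.0]]
[[0.0, 2.0, 41.0], [0.0, 0.0, 0.0]]
[[1.0, 2.0, 41.0], [0.0, 0.0, 0.0]]
[[0.0, 2.0, 41.0], [0.0, 0.0, 0.0]]
[[1.0, 2.0, 41.0], [0.0, 0.0, 0.0]]
[[0.0, 2.0, 41.0], [0.0, 0.0, 0.0]]
[[1.0, 2.0, 41.0], [0.0, 0.0, 0.0]]
[[0.0, 1.0, 41.0], [0.0, 0.0, 0.0]]
[[0.0, 1.0, 16.0], [0.0, 0.0, 0.0]]
```

Emit:
apply_moves(
  moves=[
    [[1, 2, 41], [0, 0, 0], 0.75],
    [[1, 2, 41], [0, 0, 0.01], 0.75],
    [[1, 2, 41], [0, 0, 0], 0.75],
    [[1, 2, 41], [0, 0, 0], 0.75],
    [[0, 2, 41], [0, 0, 0], 0.75],
  ],
)

```text
clock: 8.42
tool_pos: [506.1, 140.9, 127.2]
orientation: [0.469, 0.53, -0.456, 0.54]
wrist_force: [1.4, 0.1, 0.4]
width: 0.378
```

Emit:
apply_moves(
  moves=[
    [[1, 2, 41], [0, 0, 0], 0.75],
    [[0, 2, 41], [0, 0, 0], 0.75],
    [[1, 2, 41], [0, 0, 0], 0.75],
    [[0, 2, 41], [0, 0, 0], 0.75],
    [[1, 2, 41], [0, 0, 0], 0.75],
  ],
)

```text
clock: 8.83
tool_pos: [545.2, -64.2, 128.0]
orientation: [0.47, 0.528, -0.455, 0.541]
wrist_force: [0.8, 0.1, 0.8]
width: 0.382
```

```bash
python3 look.py w8; python3 plan.py 564.3 -200 110 0.137;python3 - <<'E'
from h import *
s=sensors.observe(); M=R.from_quat(s['orientation']).as_matrix()
for n in("w4","w8"):
    z=np.load(n+".npz"); p,d,K,T=[z[k] for k in "pdKT"]; 
    P=np.stack([(np.arange(640)[None]-K[0,2])*d/K[0,0],(np.arange(480)[:,None]-K[1,2])*d/K[1,1],d],-1)
    m=np.zeros(d.shape,bool); m[290:380,275:355]=1; m&=(d<220)&(d>60)
    # camera->tool fixed; use current
    C=np.array(viewer.calibration("wrist")["pose"]); Q=((P@C[:3,:3].T+C[:3,3])-s['tool_pos'])@M
    q=Q[m]; print(n,np.percentile(q[:,0],[1,5,20,50]).round(1),np.percentile(q[:,2],[1,5,95,99]).round(1))
E
```

```text
t 8.88 tcp [546.7 -70.3 128.2] ang 0.142 tilt [-1.     0.031  0.002] F [-1.2 -6.7  1.1] w 0.381 j [-0.22  0.49  1.77  0.01  0.86 -0.37]
[[6.0, -0.0, 41.0], [0.005, 0.0, -0.031]]
[[6.0, -0.0, 41.0], [0.0, 0.0, 0.0]]
[[5.0, -0.0, 41.0], [0.0, 0.0, 0.0]]
[[1.0, -1.0, 8.0], [0.0, 0.0, 0.0]]
w4 [-9.4 -8.9 -8.1 -6.6] [-16.2 -15.7   8.4  11.1]
w8 [-8.9 -8.3 -7.6 -6.3] [-18.4 -17.6   7.    9.9]
```

View pics/w8.png

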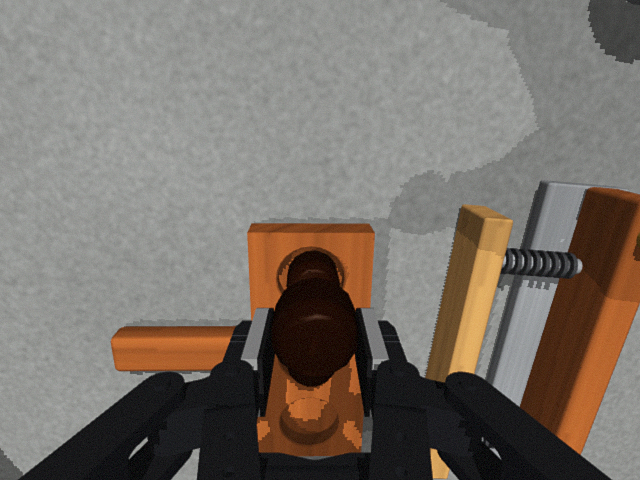

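Praline a is held at the same height as the first. Continuing to well 0 and taking out the small tilt.

Emit:
apply_moves(
  moves=[
    [[6, 0, 41], [0, 0, -0.03], 0.75],
    [[6, 0, 41], [0, 0, 0], 0.75],
    [[5, 0, 36], [0, 0, 0], 0.75],
    [[0, 0, 0], [0, 0, 0], 0.75],
  ],
)

```text
clock: 9.22
tool_pos: [563.1, -187.8, 114.3]
orientation: [0.464, 0.531, -0.464, 0.535]
wrist_force: [0.2, -0.5, -0.4]
width: 0.379
```

```bash
python3 plan.py 564.3 -200 50 0.137
```

```text
t 9.22 tcp [ 563.1 -187.8  114.3] ang 0.138 tilt [-1.     0.004  0.004] F [ 0.2 -0.5 -0.4] w 0.379 j [-0.4   0.58  1.64 -0.    0.91 -0.54]
[[40.0, -0.0, 7.0], [0.0, 0.004, -0.004]]
[[24.0, -1.0, 5.0], [0.0, 0.0, 0.0]]
```

```bash
python3 - <<'E'
from rayuv import *
print(ray("w6",[(313,391),(284,391),(343,391),(253,196),(377,197)],22).round(1))
E
```

```text
[[ 563.7 -196.2   22. ]
 [ 542.3 -199.4   22. ]
 [ 585.9 -193.    22. ]
 [ 506.1  -55.6   22. ]
 [ 583.1  -45.3   22. ]]
```

Emit:
apply_moves(
  moves=[
    [[20, 0, 10], [0, 0, 0], 0.75],
    [[30, 0, 2], [0, 0, 0], 0.75],
    [[10, 0, 0], [0, 0, 0], 0.75],
    [[0, 0, 0], [0, 0, 0], 0.75],
  ],
)

```text
clock: 9.55
tool_pos: [566.3, -203.5, 55.2]
orientation: [0.466, 0.528, -0.465, 0.536]
wrist_force: [0.9, 0.2, -0.5]
width: 0.385
```

```bash
python3 plan.py 564.3 -200 33 0.137
```

```text
t 9.55 tcp [ 566.3 -203.5   55.2] ang 0.134 tilt [-1.     0.008  0.007] F [ 0.9  0.2 -0.5] w 0.385 j [-0.42  0.68  1.65 -0.    0.81 -0.55]
[[22.0, -2.0, -4.0], [-0.003, 0.007, -0.008]]
```

Emit:
apply_moves(
  moves=[
    [[12, -2, -4], [0, 0, -0.008], 0.75],
    [[10, 0, 0], [0, 0, 0], 0.75],
    [[0, 0, 0], [0, 0, 0], 0.75],
  ],
)

```text
clock: 9.8
tool_pos: [564.5, -198.6, 33.8]
orientation: [0.463, 0.53, -0.467, 0.535]
wrist_force: [0.2, -0.1, -0.2]
width: 0.382
```

```bash
python3 plan.py 564.3 -200 33 0.137
```

```text
t 9.8 tcp [ 564.5 -198.6   33.8] ang 0.135 tilt [-1.     0.001  0.008] F [ 0.2 -0.1 -0.2] w 0.382 j [-0.41  0.71  1.65 -0.01  0.77 -0.54]
[[1.0, -0.0, 1.0], [0.0, 0.008, 0.0]]
```

Emit:
apply_moves(
  moves=[
    [[1, 0, 1], [0, 0, 0], 0.75],
    [[0, 0, 0], [0, 0, 0], 0.45],
    [[0, 0, 0], [0, 0, 0], 0.35],
    [[0, 0, 0], [0, 0, 0], 0.35],
    [[-30, 0, 0], [0, 0, 0], 0.35],
  ],
)

```text
clock: 10.22
tool_pos: [563.3, -197.6, 60.8]
orientation: [0.463, 0.532, -0.467, 0.534]
wrist_force: [-0.6, 0.2, -0.2]
width: 0.651
```

Emit:
apply_moves(
  moves=[
    [[-40, 0, 0], [0, 0, 0], 0.35],
    [[-40, 0, 10], [0, 0, 0], 0.35],
    [[-30, 0, 20], [0, 0, 0], 0.3],
    [[0, 0, 0], [0, 0, 0], 0.3],
  ],
)

```text
clock: 10.55
tool_pos: [568.8, -227.4, 180.9]
orientation: [0.462, 0.531, -0.466, 0.536]
wrist_force: [0.8, -0.6, 0.0]
width: 0.701
```

```bash
python3 look.py w9; python3 pr.py w9 27; python3 plan.py
```

```text
[ 289    0   55   36 1549] z [30.8 36.9 39.1] mid [550.  -90.9  34.1] [33.2 20.6 14.2]
[ 462    0  151  280 6422] z [28.1 36.5 47.8] mid [ 701.4 -149.    38. ] [ 55.6 181.3  22. ]
[ 290   78   51   53 2079] z [31.7 37.1 39.2] mid [ 557.3 -142.3   34.9] [33.2 33.5 12.7]
[ 291  163   47   48 1728] z [31.5 37.2 39.1] mid [ 564.6 -197.5   33.8] [32.8 33.5 13.4]
t 10.6 tcp [ 567.9 -225.9  178.4] ang 0.138 tilt [-1.    -0.001  0.006] F [ 1.3 -0.5 -0.6] w 0.696 j [-0.45  0.53  1.55 -0.01  1.06 -0.59]
```

View pics/w9.png

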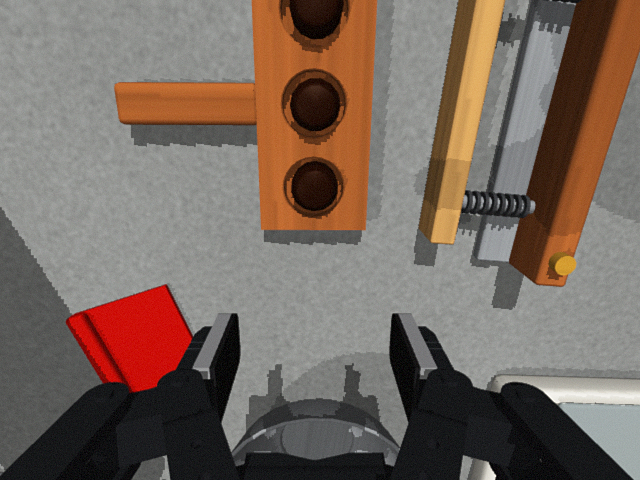

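All three pralines are seated: (314,5), (316,104) and (315,187), tops about 39 mm high. Now the stop bar's pose from depth.

```bash
python3 - <<'E'
from h import *
for n in ("w1","w6","w9"):
    z=np.load(n+".npz"); p,d,K,T=[z[k] for k in "pdKT"]; W=world(d,K,T); q=p.astype(int)
    yel=(q[...,2]-q[...,0]>40)&(q[...,1]>0.55*q[...,2])&(W[...,0]>605)&(W[...,0]<690)&(d>0)&(W[...,1]<0)
    yel=cv2.erode(yel.astype(np.uint8),np.ones((2,2)))>0
    X=W[yel]; t=X[(X[:,2]>37)&(X[:,2]<43)]; f=X[(X[:,2]>8)&(X[:,2]<33)]
    print(n,len(t),len(f),"top",cv2.minAreaRect(t[:,:2].astype(np.float32)), np.median(t[:,2]))
    # robust line fits: x = a + b*y
    for nm,S in(("top",t),("front",f)):
        S=S.copy()
        for _ in range(5):
            b,a=np.polyfit(S[:,1],S[:,0],1); e=S[:,0]-a-b*S[:,1]; k=abs(e)<2.5*e.std(); S=S[k]
        print("  ",nm,"yaw",-np.arctan(b),"x at y=-125",a-125*b,"std",e.std(),"y range",S[:,1].min().round(1),S[:,1].max().round(1))
z=np.load("w1.npz");cv2.imwrite("pics/c1.png",cv2.resize(z['p'][10:330,440:640],None,fx=1.8,fy=1.8))
E
```

```text
w1 5256 2683 top ((656.000732421875, -124.83611297607422), (18.91860008239746, 199.2248992919922), 3.3052995204925537) 39.043820243165214
   top yaw 0.0551315374095887 x at y=-125 655.625518735136 std 5.136507191061519 y range -224.6 -25.5
   front yaw 0.05527437046239096 x at y=-125 647.4746436505367 std 0.310691366352792 y range -222.1 -27.0
w6 5298 2339 top ((654.176025390625, -90.06838989257812), (18.53396987915039, 131.55992126464844), 3.078000068664551) 39.158397239259216
   top yaw 0.05937603018058711 x at y=-125 655.970047412912 std 5.133849832215887 y range -155.3 -24.2
   front yaw 0.05525170971833378 x at y=-125 647.508871471469 std 0.25888070743925895 y range -143.4 -25.2
w9 6507 2481 top ((657.3714599609375, -146.54954528808594), (18.607698440551758, 155.7403106689453), 3.1499664783477783) 39.091399148510845
   top yaw 0.054105876095553944 x at y=-125 655.849280037497 std 5.136027841982044 y range -224.5 -68.3
   front yaw 0.05534650782521079 x at y=-125 647.5008797451032 std 0.21230305155666232 y range -222.5 -64.5
```

View pics/c1.png

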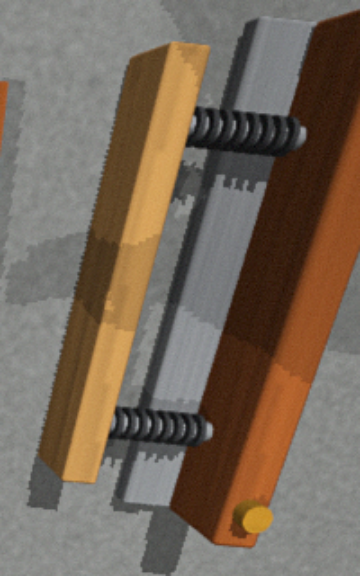

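```bash
python3 plan.py 462.4 -156 110 -1.434 20
```

```text
t 10.6 tcp [ 567.9 -225.9  178.4] ang 0.138 tilt [-1.    -0.001  0.006] F [ 1.3 -0.5 -0.6] w 0.696 j [-0.45  0.53  1.55 -0.01  1.06 -0.59]
[[9.0, -13.0, -12.0], [0.12, 0.0, 0.0]]
[[10.0, -14.0, -10.0], [0.12, 0.0, 0.0]]
[[9.0, -16.0, -8.0], [0.12, 0.0, 0.0]]
[[10.0, -16.0, -6.0], [0.12, 0.0, 0.0]]
[[9.0, -17.0, -4.0], [0.12, 0.0, 0.0]]
[[9.0, -18.0, -2.0], [0.12, 0.0, 0.0]]
[[10.0, -17.0, -1.0], [0.12, 0.0, 0.0]]
[[2.0, -4.0, 1.0], [0.12, 0.0, 0.0]]
[[0.0, -0.0, -0.0], [0.12, 0.0, 0.0]]
[[0.0, -0.0, -0.0], [0.12, 0.0, 0.0]]
[[0.0, -0.0, -0.0], [0.12, 0.0, 0.0]]
[[0.0, -0.0, 0.0], [0.12, 0.0, -0.003]]
[[0.0, -0.0, 0.0], [0.12, 0.0, -0.003]]
[[0.0, -0.0, 0.0], [0.012, 0.0, 0.0]]
```

Emit:
apply_moves(
  moves=[
    [[9, -13, -12], [0.12, 0, 0], 0.3],
    [[10, -14, -10], [0.12, 0, 0], 0.3],
    [[9, -16, -8], [0.12, 0, 0], 0.3],
    [[10, -16, -6], [0.12, 0, 0], 0.3],
    [[9, -17, -4], [0.12, 0, 0], 0.3],
  ],
)

```text
clock: 11.02
tool_pos: [493.7, -176.1, 128.4]
orientation: [-0.604, -0.363, 0.605, -0.369]
wrist_force: [0.2, -0.2, -0.0]
width: 0.703
```

Emit:
apply_moves(
  moves=[
    [[9, -18, -2], [0.12, 0, 0], 0.3],
    [[9, -17, -1], [0.12, 0, 0], 0.3],
    [[0, -4, 1], [0.12, 0, 0], 0.3],
    [[0, 0, 0], [0.12, 0, 0], 0.3],
    [[0, 0, 0], [0.12, 0, 0], 0.3],
  ],
)

```text
clock: 11.43
tool_pos: [452.1, -147.1, 102.7]
orientation: [-0.685, -0.163, 0.691, -0.163]
wrist_force: [-0.6, 0.4, 0.3]
width: 0.699
```

Emit:
apply_moves(
  moves=[
    [[0, 0, 0], [0.12, 0, 0], 0.3],
    [[0, 0, 0], [0.12, 0, 0], 0.3],
    [[0, 0, 0], [0.12, 0, 0], 0.3],
    [[0, 0, 0], [0, 0, 0], 0.3],
  ],
)

```text
clock: 11.77
tool_pos: [448.9, -144.4, 99.1]
orientation: [-0.701, -0.03, 0.712, -0.029]
wrist_force: [-0.1, -0.7, 0.1]
width: 0.7
```

```bash
python3 look.py w10; python3 plan.py 462.4 -156 60 -1.434 20
```

```text
t 11.82 tcp [ 448.8 -144.4   99.1] ang -1.48 tilt [-1.    -0.003  0.016] F [ 1.1 -0.1 -0.9] w 0.701 j [-0.41  0.43  1.96 -0.01  0.76  1.08]
[[18.0, 6.0, -6.0], [-0.046, 0.015, 0.003]]
[[18.0, 6.0, -6.0], [0.0, 0.0, 0.0]]
[[3.0, 1.0, -0.0], [0.0, 0.0, 0.0]]
```

View pics/w10.png

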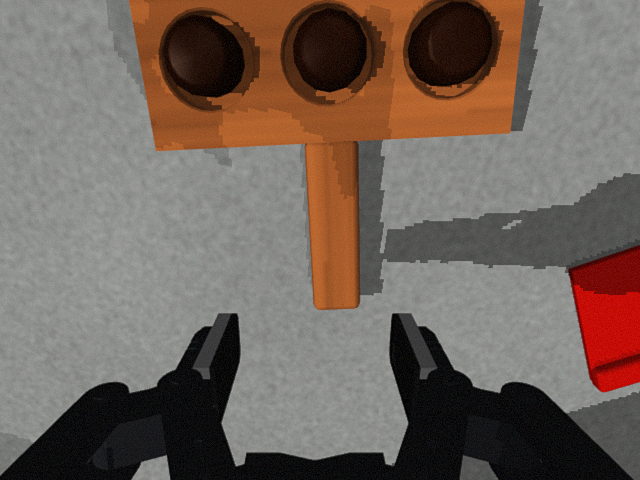

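The handle runs from about (331,143) at the board to (337,307) at its end, with the jaws straddling its line. I'll verify it in world coordinates.

```bash
python3 - <<'E'
from rayuv import *
a=ray("w10",[(331.5,146),(336.5,305),(156,150),(510,132)],21.5); print(a.round(1)); e=a[0]-a[1]; print(np.arctan2(e[1],e[0]), np.linalg.norm(e)); u=e/np.linalg.norm(e); print("pinch",a[1]+u*43)
f=a[2]-a[3]; print("edge yaw",np.arctan2(-f[0],f[1]),np.linalg.norm(f))
E
```

```text
[[ 514.8 -147.9   21.5]
 [ 424.7 -159.7   21.5]
 [ 505.3  -58.7   21.5]
 [ 529.1 -236.7   21.5]]
0.13037351145388434 90.87979157167626
pinch [ 467.2879286  -154.13531235   21.5       ]
edge yaw 0.1329445113929143 179.56645512808728
```

Emit:
apply_moves(
  moves=[
    [[16, 7, -8], [-0.045, 0.015, 0], 0.3],
    [[18, 5, -8], [0, 0, 0], 0.3],
    [[0, 0, 0], [0, 0, 0], 0.3],
  ],
)

```text
clock: 12.07
tool_pos: [465.8, -153.9, 63.6]
orientation: [0.705, 0.055, -0.705, 0.053]
wrist_force: [-0.4, 0.6, -0.4]
width: 0.7
```

```bash
python3 plan.py 464 -155 16 -1.436
```

```text
t 12.07 tcp [ 465.8 -153.9   63.6] ang -1.419 tilt [-1.    -0.003 -0.001] F [-0.4  0.6 -0.4] w 0.7 j [-0.42  0.52  1.93  0.    0.69  1.  ]
[[41.0, 1.0, 2.0], [0.017, 0.0, 0.003]]
[[7.0, -0.0, -0.0], [0.0, 0.0, 0.0]]
```

Emit:
apply_moves(
  moves=[
    [[25, 1, 2], [0, 0, 0], 0.3],
    [[20, 0, 0], [0.015, 0, 0], 0.3],
    [[0, 0, 0], [0, 0, 0], 0.3],
  ],
)

```text
clock: 12.32
tool_pos: [463.5, -154.6, 17.9]
orientation: [0.705, 0.053, -0.705, 0.051]
wrist_force: [-0.8, 0.7, -0.6]
width: 0.702
```

```bash
python3 plan.py 464 -155 16 -1.436
```

```text
t 12.32 tcp [ 463.5 -154.6   17.9] ang -1.423 tilt [-1.    -0.003 -0.   ] F [-0.8  0.7 -0.6] w 0.702 j [-0.42  0.61  1.95  0.    0.59  1.  ]
[[2.0, 0.0, -0.0], [0.013, 0.0, 0.003]]
```

Around the handle, with no contact. Closing on it.

Emit:
apply_moves(
  moves=[
    [[2, 0, 0], [0.013, 0, 0], 0.45],
    [[0, 0, 0], [0, 0, 0], 0.6],
    [[0, 0, 0], [0, 0, 0], 0.8],
    [[0, 0, 0], [0, 0, 0], 0.8],
    [[0, 0, 0], [0, 0, 0], 0.8],
  ],
  newtons=60,
)

```text
clock: 12.73
tool_pos: [463.3, -154.3, 19.2]
orientation: [0.706, 0.05, -0.705, 0.048]
wrist_force: [0.2, -1.5, -4.9]
width: 0.31
```

Emit:
apply_moves(
  moves=[
    [[0, 0, 0], [0, 0, 0], 0.8],
    [[0, 0, 0], [0, 0, 0], 0.8],
  ],
)

```text
clock: 12.9
tool_pos: [463.1, -154.1, 19.7]
orientation: [0.705, 0.051, -0.705, 0.049]
wrist_force: [-0.9, 0.1, -4.9]
width: 0.308
```

```bash
python3 look.py w11; python3 plan.py 513 -133 16 -1.5156 10
```

```text
t 12.95 tcp [ 463.1 -154.1   19.7] ang -1.43 tilt [-1.    -0.003 -0.   ] F [ 0.3  0.4 -4.8] w 0.309 j [-0.42  0.6   1.95  0.    0.59  1.01]
[[1.0, -3.0, -10.0], [0.085, 0.0, 0.003]]
[[1.0, -3.0, -9.0], [0.0, 0.0, 0.0]]
[[0.0, -3.0, -9.0], [0.0, 0.0, 0.0]]
[[1.0, -3.0, -9.0], [0.0, 0.0, 0.0]]
[[0.0, -4.0, -9.0], [0.0, 0.0, 0.0]]
[[1.0, -1.0, -5.0], [0.0, 0.0, 0.0]]
```

View pics/w11.png

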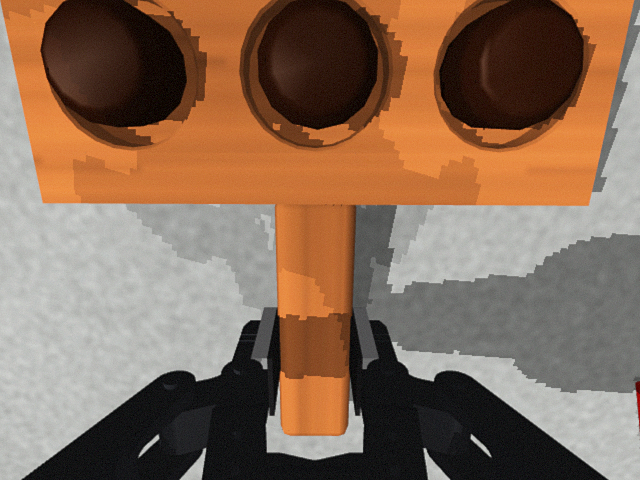

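Gripped, handle centred at (315,370). Fz ≈ -4.8 N is the whole carrier's weight, so it is lifted a few mm. I'll lower it before sliding.

Emit:
apply_moves(
  moves=[
    [[2, 0, 0], [0, 0, 0], 0.8],
    [[0, 0, 0], [0, 0, 0], 0.8],
  ],
)

```text
clock: 13.12
tool_pos: [463.0, -154.2, 17.8]
orientation: [0.705, 0.051, -0.705, 0.049]
wrist_force: [-0.1, -0.0, -2.5]
width: 0.307
```

Emit:
apply_moves(
  moves=[
    [[2, 0, 0], [0, 0, 0], 0.8],
    [[0, 0, 0], [0, 0, 0], 0.8],
  ],
)

```text
clock: 13.28
tool_pos: [463.1, -154.2, 17.6]
orientation: [-0.705, -0.051, 0.705, -0.049]
wrist_force: [-1.2, 2.2, 4.1]
width: 0.311
```

```bash
python3 plan.py 508 -132.9 17.6 -1.51 10
```

```text
t 13.28 tcp [ 463.1 -154.2   17.6] ang -1.43 tilt [-1.    -0.003 -0.   ] F [-1.2  2.2  4.1] w 0.311 j [-0.42  0.61  1.95  0.    0.59  1.01]
[[0.0, -3.0, -10.0], [0.08, 0.0, 0.003]]
[[-0.0, -4.0, -9.0], [0.0, 0.0, 0.0]]
[[-0.0, -4.0, -9.0], [0.0, 0.0, 0.0]]
[[-0.0, -3.0, -9.0], [0.0, 0.0, 0.0]]
[[-0.0, -4.0, -9.0], [0.0, 0.0, 0.0]]
```

Emit:
apply_moves(
  moves=[
    [[0, -3, -10], [0.02, 0, 0], 0.8],
    [[0, -3, -10], [0.02, 0, 0], 0.8],
    [[0, -3, -9], [0.02, 0, 0], 0.8],
    [[0, -3, -5], [0.01, 0, 0], 0.8],
    [[0, 0, 0], [0, 0, 0], 0.8],
  ],
)

```text
clock: 13.7
tool_pos: [495.8, -137.9, 17.9]
orientation: [-0.706, -0.025, 0.707, -0.023]
wrist_force: [0.2, -0.2, -2.7]
width: 0.309
```

```bash
python3 look.py w12; python3 plan.py 508 -132.9 17.6 -1.51 10
```

```text
t 13.75 tcp [ 495.6 -138.1   17.9] ang -1.503 tilt [-1.    -0.003  0.001] F [ 2.  -0.1 -2.6] w 0.31 j [-0.36  0.64  1.88  0.    0.63  1.14]
[[0.0, -3.0, -9.0], [0.007, 0.0, 0.003]]
[[0.0, -1.0, -4.0], [0.0, 0.0, 0.0]]
```

View pics/w12.png

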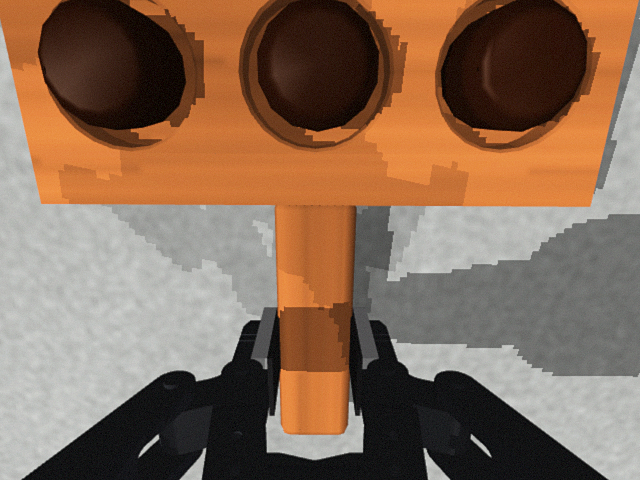

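The carrier follows rigidly: its picture is unchanged in the hand, back edge (42,205)–(591,206). Checking pose from that edge against the bar axis.

```bash
cat > cedge.py <<'E'
import sys
from rayuv import *
def est(n,L,Rr):
    a=ray(n,[L,Rr],22); f=a[0]-a[1]; yaw=np.arctan2(-f[0],f[1]); m=a.mean(0)[:2]; ux=np.array([np.cos(yaw),np.sin(yaw)]); c=m+40*ux
    B=np.array([647.2,-125.2]); J=np.array([np.cos(.0552),np.sin(.0552)]); e=c-B
    print("len",np.linalg.norm(f).round(1),"carrier",c.round(1),"yaw",yaw.round(4),"in rest jig frame x,y",(e@J).round(1),(e@[-J[1],J[0]]).round(1),"yaw err",(yaw-.0552).round(4))
est(sys.argv[1],eval(sys.argv[2]),eval(sys.argv[3]))
E
python3 cedge.py w12 "(42,205)" "(591,206)"; python3 cedge.py w11 "(42,204)" "(590,206)"
```

```text
len 179.1 carrier [ 589.8 -132.7] yaw 0.0656 in rest jig frame x,y -57.7 -4.3 yaw err 0.0104
len 181.5 carrier [ 556.2 -142. ] yaw 0.1371 in rest jig frame x,y -91.8 -11.8 yaw err 0.0819
```

Emit:
apply_moves(
  moves=[
    [[0, -3, -6], [0.01, 0, 0], 0.8],
    [[0, -2, -6], [0, 0, 0], 0.8],
    [[0, 0, 0], [0, 0, 0], 0.8],
  ],
)

```text
clock: 14.0
tool_pos: [507.1, -132.3, 17.8]
orientation: [-0.706, -0.021, 0.708, -0.019]
wrist_force: [2.1, 0.3, -2.5]
width: 0.309
```

```bash
python3 look.py w13; python3 cedge.py w13 "(42,205)" "(591,206)"; python3 plan.py
```

```text
len 179.0 carrier [ 601.2 -128. ] yaw 0.0557 in rest jig frame x,y -46.1 -0.2 yaw err 0.0005
t 14.05 tcp [ 506.9 -132.4   17.8] ang -1.514 tilt [-1.    -0.003  0.002] F [ 1.2  0.4 -2.5] w 0.309 j [-0.35  0.65  1.85  0.    0.64  1.17]
```

View pics/w13.png

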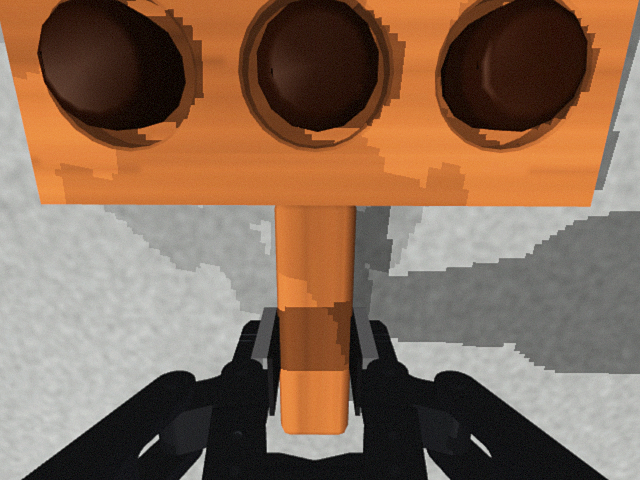

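Six millimetres short of the bar, centred within 0.2 mm and square. Advancing slowly while watching Fx.

Emit:
apply_moves(
  moves=[
    [[0, 0, -4], [0, 0, 0], 0.8],
    [[0, 0, -4], [0, 0, 0], 0.8],
    [[0, 0, 0], [0, 0, 0], 0.8],
  ],
)

```text
clock: 14.3
tool_pos: [514.4, -131.8, 17.7]
orientation: [-0.705, -0.022, 0.708, -0.019]
wrist_force: [0.6, 0.3, -1.1]
width: 0.308
```

Emit:
apply_moves(
  moves=[
    [[0, 0, -3], [0, 0, 0], 0.8],
    [[0, 0, -1], [0, 0, 0], 0.8],
  ],
)

```text
clock: 14.47
tool_pos: [516.9, -131.6, 17.7]
orientation: [-0.704, -0.022, 0.71, -0.019]
wrist_force: [-7.7, -1.8, 6.1]
width: 0.312
```

Emit:
apply_moves(
  moves=[
    [[0, 0, -2], [0, 0, 0], 0.8],
    [[0, 0, 0], [0, 0, 0], 0.8],
  ],
)

```text
clock: 14.63
tool_pos: [517.3, -131.7, 17.8]
orientation: [-0.702, -0.023, 0.711, -0.019]
wrist_force: [-1.0, 1.5, -0.7]
width: 0.302
```

```bash
python3 look.py w14; python3 plan.py 525 -131.5 17.7 -1.514; python3 cedge.py w14 "(42,205)" "(591,206)"
```

```text
t 14.68 tcp [ 517.2 -131.7   17.7] ang -1.512 tilt [-1.    -0.005  0.012] F [-5.1 -1.7  3.2] w 0.309 j [-0.34  0.66  1.82  0.    0.67  1.18]
[[-0.0, 0.0, -8.0], [0.0, 0.012, 0.005]]
len 178.1 carrier [ 611.6 -127. ] yaw 0.0581 in rest jig frame x,y -35.7 0.1 yaw err 0.0029
```

View pics/w14.png

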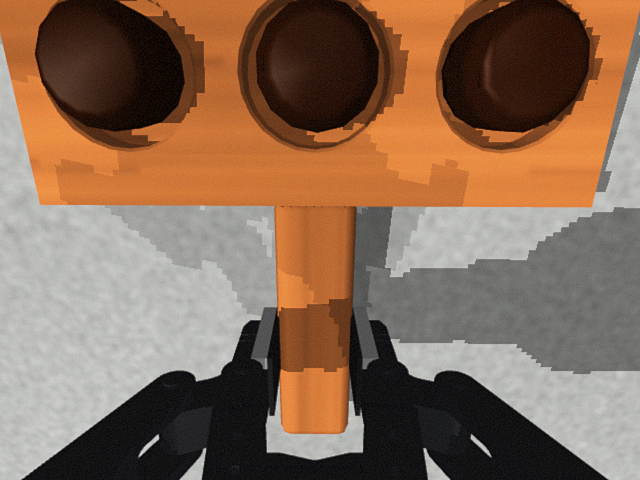

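About 4 mm of bar travel so far. Continuing toward 10 mm in small steps and correcting the slight pitch.

Emit:
apply_moves(
  moves=[
    [[0, 0, -2], [0, 0.012, 0], 0.8],
    [[0, 0, -2], [0, 0, 0], 0.8],
    [[0, 0, -1], [0, 0, 0], 0.8],
  ],
)

```text
clock: 14.93
tool_pos: [518.1, -131.5, 17.6]
orientation: [-0.703, -0.024, 0.71, -0.019]
wrist_force: [-6.8, -0.5, 5.1]
width: 0.313
```

```bash
python3 plan.py 523 -131.3 17.7 -1.514
```

```text
t 14.93 tcp [ 518.1 -131.5   17.6] ang -1.511 tilt [-1.    -0.007  0.009] F [-6.8 -0.5  5.1] w 0.313 j [-0.34  0.66  1.82  0.    0.67  1.17]
[[-0.0, 0.0, -5.0], [0.003, 0.009, 0.007]]
```

Emit:
apply_moves(
  moves=[
    [[0, 0, -4], [0, 0.01, 0], 0.8],
    [[0, 0, -3], [0, 0, 0], 0.8],
  ],
)

```text
clock: 15.1
tool_pos: [520.4, -131.2, 17.4]
orientation: [-0.703, -0.025, 0.71, -0.018]
wrist_force: [-21.8, -6.2, 18.0]
width: 0.31
```

Emit:
apply_moves(
  moves=[
    [[0, 0, -3], [0, 0, 0], 0.8],
  ],
)

```text
clock: 15.18
tool_pos: [520.8, -131.2, 17.4]
orientation: [-0.701, -0.025, 0.712, -0.018]
wrist_force: [-20.8, -4.6, 17.1]
width: 0.309
```

```bash
python3 plan.py 523 -131.3 17.7 -1.514
```

```text
t 15.18 tcp [ 520.8 -131.2   17.4] ang -1.51 tilt [-1.    -0.01   0.016] F [-20.8  -4.6  17.1] w 0.309 j [-0.34  0.67  1.81  0.01  0.68  1.17]
[[-0.0, 0.0, -2.0], [0.004, 0.016, 0.01]]
```

Fz is +17 N, so I'm pressing the carrier down and adding friction. Easing upward slightly while holding.

Emit:
apply_moves(
  moves=[
    [[-1, 0, -2], [0, 0, 0], 0.8],
    [[-1, 0, -2], [0, 0, 0], 0.8],
  ],
)

```text
clock: 15.35
tool_pos: [521.3, -131.2, 18.8]
orientation: [-0.698, -0.026, 0.715, -0.018]
wrist_force: [-9.8, -3.1, 0.2]
width: 0.312
```

```bash
python3 look.py w15; python3 plan.py 523 -131.3 17.7 -1.514;  python3 cedge.py w15 "(42,205)" "(591,206)"
```

```text
t 15.4 tcp [ 521.4 -131.2   18.8] ang -1.51 tilt [-1.    -0.012  0.024] F [-11.2  -3.    1.5] w 0.31 j [-0.33  0.67  1.8   0.    0.7   1.17]
[[1.0, 0.0, -2.0], [0.004, 0.024, 0.012]]
len 178.6 carrier [ 615.5 -125.9] yaw 0.0617 in rest jig frame x,y -31.7 1.1 yaw err 0.0065
```

View pics/w15.png

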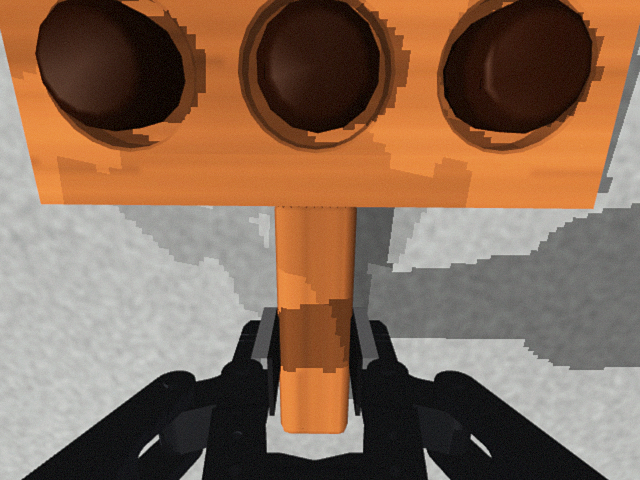

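Bar travel is about 8.3 mm and Fx about -10 to -11 N. The pitch is 0.024 rad, so I'll trim it gently while keeping the push.

Emit:
apply_moves(
  moves=[
    [[0, 0, -2], [0, 0.02, 0], 0.8],
    [[0, 0, -2], [0, 0.02, 0], 0.8],
  ],
)

```text
clock: 15.57
tool_pos: [521.7, -131.0, 17.5]
orientation: [0.709, 0.027, -0.704, 0.017]
wrist_force: [-15.2, -6.3, 9.7]
width: 0.31
```

```bash
python3 plan.py 523 -131.3 17.7 -1.514
```

```text
t 15.57 tcp [ 521.7 -131.    17.5] ang -1.509 tilt [-1.    -0.013 -0.008] F [-15.2  -6.3   9.7] w 0.31 j [-0.34  0.66  1.82  0.03  0.65  1.15]
[[-0.0, 0.0, -1.0], [0.005, -0.008, 0.013]]
```

Emit:
apply_moves(
  moves=[
    [[-0.5, 0, -2], [0, 0, 0], 0.8],
    [[-0.3, 0, -2], [0, 0, 0], 0.8],
    [[-0.2, 0, -2], [0, 0.005, 0], 0.8],
  ],
)

```text
clock: 15.82
tool_pos: [521.8, -131.1, 17.4]
orientation: [0.707, 0.027, -0.707, 0.016]
wrist_force: [-15.1, -4.0, 11.6]
width: 0.307
```

```bash
python3 plan.py 523 -131.3 17.7 -1.514
```

```text
t 15.82 tcp [ 521.8 -131.1   17.4] ang -1.509 tilt [-1.    -0.016 -0.001] F [-15.1  -4.   11.6] w 0.307 j [-0.34  0.67  1.82  0.02  0.66  1.15]
[[-0.0, 0.0, -1.0], [0.005, 0.0, 0.016]]
```

```bash
python3 - <<'E'
from h import *
for i in range(8):
    for n in ("top","side","wrist"):
        p,d,K,T=cap(n)
        if i==7: cv2.imwrite(f"pics/{n}16.png",p); np.savez(f"{n}16.npz",p=p,d=d,K=K,T=T)
    s=sensors.observe(); print(round(s['clock'],2),s['tool_pos'].round(1),s['wrist_force'].round(1))
W=None
p,d,K,T=[np.load("top16.npz")[k] for k in "pdKT"]; W=world(d,K,T)
z0=np.load("top0.npz"); W0=world(z0['d'],K,T)
cv2.imwrite("pics/topc.png",np.hstack([cv2.resize(q[130:290,330:450],None,fx=3,fy=3) for q in (z0['p'],p)]))
def rayp(u,v,h):
    dr=np.stack([(u-K[0,2])/K[0,0],(v-K[1,2])/K[1,1],np.ones(len(u))],-1)@T[:3,:3].T
    return T[:3,3]+dr*((h-T[2,3])/dr[:,2])[:,None]
for nm,P,WW in(("rest",z0['p'],W0),("now",p,W)):
    q=P.astype(int); m=(q[...,2]-q[...,0]>40)&(q[...,1]>0.62*q[...,2])&(q[...,2]>130); m[:160]=0;m[200:]=0;m[:,:338]=0;m[:,440:]=0
    v,u=np.nonzero(m); X=rayp(u.astype(float),v.astype(float),40); print(nm,len(u),X.mean(0),cv2.minAreaRect(X[:,:2].astype(np.float32)))
E
```

```text
15.97 [ 521.8 -131.1   17.4] [-15.  -3.   8.]
16.12 [ 521.7 -131.1   17.4] [-14.   -3.4   8.6]
16.27 [ 521.8 -131.1   17.4] [-13.8  -3.3   9.6]
16.42 [ 521.8 -131.1   17.5] [-14.2  -4.1   9.8]
16.57 [ 521.8 -131.1   17.4] [-14.1  -3.9   8.6]
16.72 [ 521.8 -131.1   17.4] [-14.4  -3.3   8.5]
16.87 [ 521.7 -131.1   17.4] [-14.5  -4.3   8.8]
17.02 [ 521.8 -131.1   17.4] [-14.5  -3.3   8.7]
rest 637 [ 653.49222914 -122.35475454   40.        ] ((652.9496459960938, -122.42939758300781), (21.461761474609375, 200.5212860107422), 3.197171688079834)
now 1169 [ 650.08298063 -116.46537624   40.        ] ((642.3599243164062, -123.469970703125), (59.122825622558594, 200.94241333007812), 3.289445161819458)
```

View pics/topc.png

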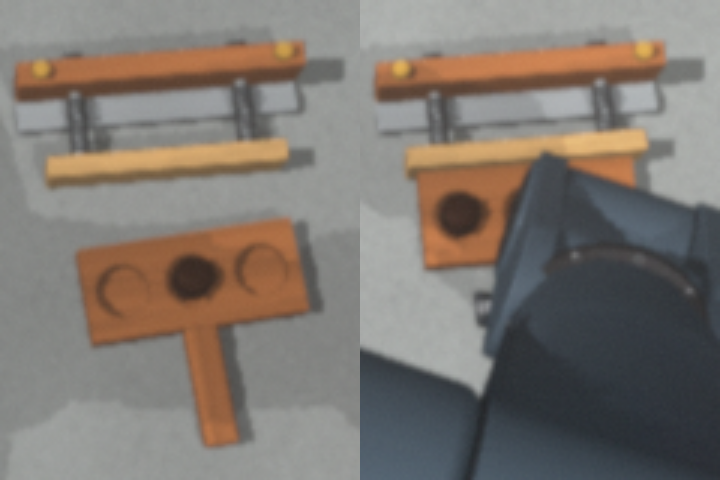

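View pics/side16.png

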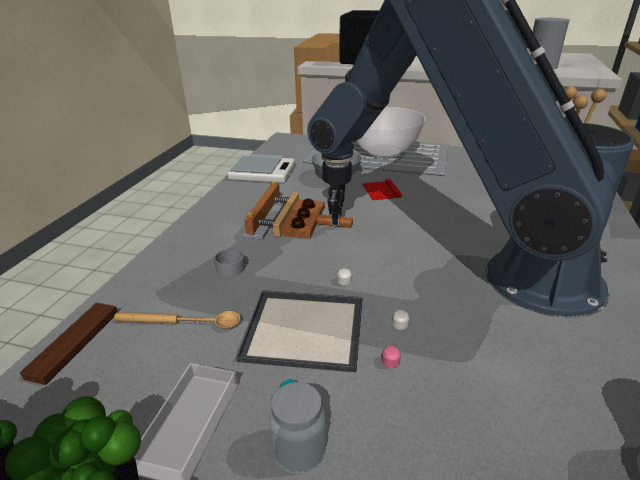

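View pics/wrist16.png

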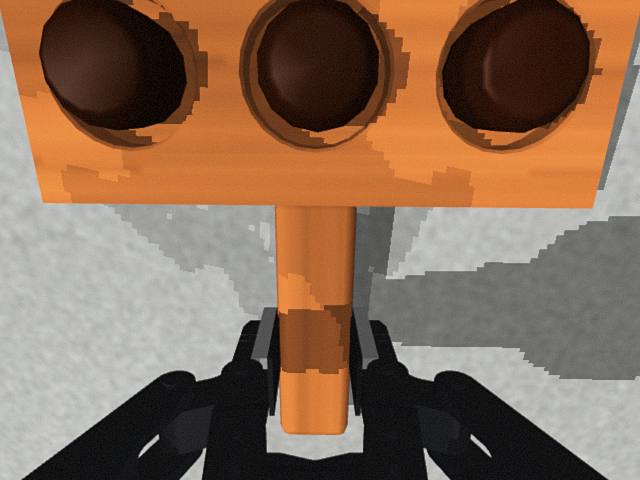

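Everything is in place and steady. In the top crop, the bar (407–647) and the board (418–637) share the same centre, about 527. One more number from the saved pictures: the actual bar travel.

```bash
python3 - <<'E'
from h import *
a=np.load("top0.npz"); b=np.load("top16.npz"); K,T=a['K'],a['T']
def edge(P,u): # subpixel row of bar's rear top edge (grey->yellow), scanning
    c=cv2.GaussianBlur(P,(0,0),.7).astype(float); g=(c[168:192,u,2]-c[168:192,u,0]); 
    i=np.nonzero(g>45)[0][0]; return 168+i-(g[i]-45)/(g[i]-g[i-1])
A=[];
for u in list(range(350,356))+list(range(370,392))+list(range(404,410))+list(range(420,427)):
    try:
        A.append((u,edge(a['p'],u),edge(b['p'],u)))
    except Exception as e: pass
A=np.array(A); dd=A[:,1]-A[:,2]; print(dd.round(1)); 
g=lambda v:(lambda dr:T[:3,3]+dr*((40-T[2,3])/dr[2]))(T[:3,:3]@np.array([(380-K[0,2])/K[0,0],(v-K[1,2])/K[1,1],1]))
print("travel mm",np.linalg.norm(g(180)-g(180-np.median(dd))))
E
python3 cedge.py wrist16 "(43,203.5)" "(592,207.5)"
```

```text
[3.2 3.2 3.2 3.2 3.3 3.3 3.1 3.1 3.1 3.1 3.2 3.2 3.2 3.2 3.1 3.2 3.2 3.2
 3.1 3.1 3.1 3.1 3.1 3.1 3.2 3.2 3.2 3.1 3.4 3.4 3.4 3.3 3.3 3.2 3.3 3.3
 3.3 3.2 3.  2.1]
travel mm 8.254570903531327
len 178.7 carrier [ 615.8 -126.1] yaw 0.0578 in rest jig frame x,y -31.4 0.8 yaw err 0.0026
```

Bar travel is 8.3 mm from the top camera and 8.6 mm from the wrist camera, so about 8.5 N. The carrier is square within 0.003 rad and centred within 1 mm, and it held steady for over 1 s. Handing in.

```bash
python3 - <<'E'
from h import *
print(r.hand_in()); s=sensors.observe(); print(s['clock'],s['tool_pos'].round(1),s['wrist_force'].round(1))
E
```

```text
the job is handed in; nothing more can be done
None
the job is handed in; nothing more can be done
```

The two pralines from the sheet are in wells 2 and 0, and the loaded carrier is pressed on the stop bar. I handed in at about 17 s of the 72 s, with the gripper still holding and pushing. No verdict was reported.

**Last checks:**
- **Pralines:** all three stood upright in their wells, with tops about 39 mm high when the third was placed. They sat the same way in the last wrist picture.
- **Bar travel:** 8.3 mm from the top camera and 8.6 mm from the wrist camera. At 1 N per mm that is about 8.5 N, a little under the 10 N you asked for but inside the 5–15 N allowed, and far from the hard end.
- **Alignment:** the carrier was square within 0.003 rad and centred within 1 mm. Tool pitch was about 0.001 rad and roll about 0.016 rad.
- **Steadiness:** there was no visible movement over 1.2 s of holding before I handed in.
- **Bystanders:** the arm stayed clear of them, and nothing looked shifted in the last side picture. I did not measure their positions.

**One disagreement:** the wrist force read about 14 N along the push, more than the 8.5 N from the bar travel. I put the difference down to carrier friction, because the gripper was also pressing down about 9 N, but I did not check this separately.

When I first pinched the handle, the carrier lifted about 2 mm. I set it back down before sliding.

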